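# Index a turntable of cast bars to the camera and jog the view

## Task

Lay every small sand-coloured cast bar lengthwise on a black pad of the turntable between its pins, one bar to a pad, then lift the sprung plunger knob, turn the table clockwise to the camera position and let the plunger drop home. Tilt the jog stick well over to the left, hold it there two seconds and let it spring back to centre, then do the same to the right. Finally lift the plunger and turn the table back to the loading position with the plunger home again and the bars still lying properly on their pads; leave everything else on the worktop where it is.

Things in the scene. Friction and masses are not known exactly. Their poses are not given: they have to be found in the camera images.
- bar0: small sand-coloured cast bar, 44 mm wide (its x) by 98 long (its y) by 16 high, about 0.12 kg; long sides slope in by 15 degrees so the top is about 34 mm wide. Origin: centre of the underside. Starts lying flat on the worktop. To be pinched across its width. May be absent (None) - but None also while the fingers hold it
- bar1: small sand-coloured cast bar, 44 mm wide (its x) by 98 long (its y) by 16 high, about 0.12 kg; long sides slope in by 15 degrees so the top is about 34 mm wide. Origin: centre of the underside. Starts lying flat on the worktop. To be pinched across its width. May be absent (None) - but None also while the fingers hold it
- bar2: small sand-coloured cast bar, 44 mm wide (its x) by 98 long (its y) by 16 high, about 0.12 kg; long sides slope in by 15 degrees so the top is about 34 mm wide. Origin: centre of the underside. Starts lying flat on the worktop. To be pinched across its width. May be absent (None) - but None also while the fingers hold it
- pad0 (a point): top centre of one of three black rubber pads (52 x 106 mm, top 43 mm above the worktop) that turn with the table, 75 mm from its axis, 120 degrees apart. x points outward, y along the pad: a bar lies with its long side along y. Six 6 mm pins, tops 10 mm above the pad, stand round it with 6 mm play round a bar: 38 mm either side of the middle along both long sides, and mid-end; mid long sides are open for fingers
- pad1 (a point): top centre of one of three black rubber pads (52 x 106 mm, top 43 mm above the worktop) that turn with the table, 75 mm from its axis, 120 degrees apart. x points outward, y along the pad: a bar lies with its long side along y. Six 6 mm pins, tops 10 mm above the pad, stand round it with 6 mm play round a bar: 38 mm either side of the middle along both long sides, and mid-end; mid long sides are open for fingers
- pad2 (a point): top centre of one of three black rubber pads (52 x 106 mm, top 43 mm above the worktop) that turn with the table, 75 mm from its axis, 120 degrees apart. x points outward, y along the pad: a bar lies with its long side along y. Six 6 mm pins, tops 10 mm above the pad, stand round it with 6 mm play round a bar: 38 mm either side of the middle along both long sides, and mid-end; mid long sides are open for fingers
- stage: the indexing turntable: fixed grey base with a camera post, and the round aluminium table (240 mm across, top at 40 mm) it carries. Origin: on the table's axis, at the worktop; x away from the robot at yaw 0. The camera post stands behind, at (140, -60) mm in this frame; with the camera it is 160 mm tall. The base is screwed down
- stage_axis (a point): the table's vertical turning axis at the height of the table top (40 mm). A hub 14 mm in radius stands there, top at 52 mm: about 39 mm lie free between it and a bar on a pad; outward of a bar nothing stands but the pins
- table (a joint): angle of the turntable, rad. 0 = loading position, 2.094 (120 degrees) = camera position; stops just beyond both (-0.02, 2.114). Grows as the table turns CLOCKWISE seen from above. At 0 the plunger knob is front right (240 degrees counter-clockwise from the stage's x), at 2.094 front left (120 degrees), passing the robot's side between. Turning takes little force (1 to 2 N at the knob), stays where left
- plunger (a joint): lift of the sprung index plunger, m, 0 = fully down, 0.018 = top stop. Spring pulls it down with 3 N (5 N at the top). Its pin locks the table in a notch at table angles 0 and 2.094; it must be lifted at least 11 mm (best about 14) for the table to turn; in between it rides on a rail at about 10 mm and drops when over a notch (play about 0.025 rad)
- plunger_grip (a point): middle of the plunger's black upright round knob, 22 mm diameter, 35 mm high (60 to 95 mm above the worktop when down); this point is on its axis, 80 mm high when down, 100 mm from the table's axis. The knob moves with the table. Bars are at least 45 mm away and lower
- jog_box: fixed grey control box 100 x 100 x 49 mm with the jog stick on top. Origin: centre of the underside; x away from the robot and y to the left at yaw 0
- stick (a joint): tilt of the jog stick, rad; 0 = upright (spring centred), positive = tilted to the box's left (its +y), negative = to its right; stops at 0.45 either way. It rocks left and right only, about a pivot on the box's axis 50 mm above the worktop. Spring 0.9 N m/rad: about 4 N at the grip for 0.35 rad. It springs back when let go; the camera pans with it
- stick_grip (a point): middle of the stick's black grip (round, about 28 mm thick, from 110 to 150 mm above the worktop), 80 mm above the pivot (so 130 mm above the worktop when upright)
- hardener_bottle: bystander, to be left alone: white bottle with black cap, 68 mm round, 181 tall
- cast_block: bystander, to be left alone: grey cast block 56x76x61 mm
- cup: bystander, to be left alone: white cup 79 mm wide, 88 tall
- pen: bystander, to be left alone: black marker 130 mm long, 16 thick

How it is judged:
By the outcome, as a careful person would: the job done as asked, in the order asked, and still so for the second after the job is handed in, with the robot touching nothing.
Of bar0, bar1, bar2 only 2 to 3 are there at a start; the rules pass over those that are not, and their reading is None.
At some moment in a run one of bar0, bar1, bar2 may be knocked a few centimetres aside while the robot is not near it.
Once in a run the grip may slacken for a moment while it holds something.
It also fails if it takes over 192 s, if anything falls off the work surface, if the arm or the gripper's body presses on something with over 40 N, if the wrist force passes 120 N, or if a joint passes its speed limit or range.

## Robot

A 7-joint arm with a two-finger parallel gripper is mounted at the origin on a cart in front of the work surface, level with it; the furniture and walls round the work are solid. World frame = base frame: x ahead of the robot, y to its left, z up, the work surface at z = 0. Lengths are in m, angles in degrees, forces in N, time in s.
With the tool pointing down it reaches from about 0.425 to 0.95 m from the base axis. Payload 16.7 kg.
Tool frame: the origin (TCP) lies at the very end of the fingers, on their centre line; the grasp point (between the pads) lies 19 mm behind it (manip.grip_depth is the distance from the TCP to the grasp point, in m); z points along the fingers, y is the line along which they close (so a half turn about z gives the same grasp; the last joint's range is limited). The gripper opens to 94 mm and grips with 3 to 60 N. Pads are 16 mm wide; open, the fingers measure 119 mm over their backs; the gripper's body (75 mm by 177 mm) begins 78 mm behind the grasp point.
Start: joints at [68.497, 24.414, 4.234, 92.017, -1.954, 63.644, -3.845], TCP at [0.151, -0.658, 0.205] pointing down, gripper open.
Joint ranges: [-163.25, 163.25], [-28.42, 122.38], [-70.27, 78.77], [12.13, 141.07], [-58.53, 238.53], [9.26, 117.41], [-156.51, 156.51]. Speed limits (degrees/s): [108.29, 108.29, 136.94, 136.94, 172.46, 172.46, 172.46].

## Interface

Orientations are given as a 3x3 rotation matrix whose columns are the frame's x, y, z axes.
In Python, from station import manip gives the robot as it stands.
- The arm moves only by the tool jog_arm, never from a script. Its argument "commands" is a list of rows, each an object of numbers: "dx", "dy", "dz": the shift along the tool's x, y, z in mm; "spin": the turn about the tool's z in degrees. A call has 1 to 5 rows; each row is the pose to reach, as a shift and turn from the pose commanded when the call began, along the tool's axes at that moment; what a row does not reach only later rows make up. A row lasts 1/12 s, in which the tool goes at most 41.7 mm and 7.16 degrees, less where a joint would pass 70% of its speed; a pose out of reach is approached as far as the arm can. A call with a gripper value outside its range is refused whole. "hand" is the opening, from -1 (shut) to 1 (fully open), set as the call begins (left out, the last holds). The fingers move at their own pace and stop on an object; "grip_force" is the grip in N (left out, the last holds). Time passes only in rows, so rows that repeat a pose let the fingers close. It gives the time, the measured TCP pose, the force, the opening and the grip force at its end, in the units of the state.
- manip.get_obs(): the state, without advancing time (a new reading comes with each control period).
- manip.grab_frame(name): name is "scene" or "top" or "wrist"; returns a dict with "pixels" (480x640x3 uint8, blue, green, red), "range_z" (480x640 float32, m along the optical axis (not along the pixel's ray), 0 where there is no reading), "fx", "fy", "cx", "cy" (pixels), "extrinsics" (4x4, takes a point from world to camera coordinates); the wrist camera has in their place "mount" (4x4, takes a point from camera to tool coordinates, whose origin is the TCP and whose axes are the flange's). Camera axes: x right, y down, z forward; pixel columns grow to the right and rows downward; lengths in m; the calibration is good to about 2 mm. A picture is of the moment at which its call begins: read the wrist's pose just before it.
- manip.hand_in(): hands the job in; it is judged then, once.
The state is a dict: "time": time; "qpos": joint angles; "dq": joint speeds; "joint_torque": joint torques, N m; "eef_pos": TCP position; "tcp_rot": TCP orientation; "contact_force": force on the tool from outside, world axes, zero at the start; "wrist_torque": the same for the moment, N m; "finger_gap": finger opening in m; "grip_force": force on a finger pad.
Only numpy, scipy, OpenCV 4.12 (cv2) and the standard library are available. Lean on these libraries where they do the work, as an engineer would, in place of code of your own. Each camera call takes 0.05 s, during which the arm holds its last target. There are 200 camera calls.

## Working session

There is one attempt and no reset: what is moved stays moved. The work goes in short steps, Python scripts to look and compute and a tool call to move; the robot and the scene stay as the last step left them, time stands still between calls to the robot, and variables do not carry over. Pictures are saved under pics/ and viewed, at most 14 in all, crops included, and the job is handed in when it is done.

Besides the shell and the picture viewer there is one more tool, called after ">>>" by a JSON object that holds its "op" and its "data". jog_arm: Moves the arm, as the interface text tells. Its arguments: {"type":"object","properties":{"commands":{"type":"array","items":{"type":"object","properties":{"dx":{"type":"number"},"dy":{"type":"number"},"dz":{"type":"number"},"spin":{"type":"number"}}}},"hand":{"type":"number"},"grip_force":{"type":"number"}},"required":["commands"]}

```bash
ls; mkdir -p pics
python3 - <<'E'
from station import manip
import cv2,numpy as np
o=manip.get_obs();print(o)
a=manip.grab_frame("scene");b=manip.grab_frame("top")
for n,f in(("scene",a),("top",b)):
    cv2.imwrite(f"pics/{n}0.png",f["pixels"]);np.savez(f"/tmp/{n}0.npz",**{k:v for k,v in f.items()})
    print(n,f["fx"],f["fy"],f["cx"],f["cy"],np.round(f["extrinsics"],3).tolist())
E
```

```text
pics
{'time': 0.0, 'qpos': array([68.49654311, 24.44969791,  4.23212587, 92.0525422 , -1.95165096,
       63.64390003, -3.84342797]), 'dq': array([-0.03497128,  0.0242568 ,  0.03207384,  0.04362002, -0.08000653,
        0.00847717,  0.03365128]), 'joint_torque': array([ 8.35135943e-04, -9.35811353e+01,  3.66751716e+00, -4.54181743e+01,
       -4.87863715e-02,  2.02892994e-02,  9.69720304e-05]), 'eef_pos': array([ 0.15097567, -0.6574422 ,  0.20477318]), 'tcp_rot': array([[ 9.74615789e-01,  2.23883651e-01, -4.18399486e-04],
       [ 2.23884001e-01, -9.74615032e-01,  1.22196643e-03],
       [-1.34200123e-04, -1.28462073e-03, -9.99999166e-01]]), 'contact_force': array([-0.90499656, -0.22476621, -0.06163698]), 'wrist_torque': array([-0.03466721, -0.04368467,  0.01364252]), 'grip_force': 0.0, 'finger_gap': 0.09390142913239119}
scene 622.1773543973775 622.1773543973775 326.44975075420285 237.75589233445314 [[0.68, -0.733, 0.014, -0.464], [-0.348, -0.34, -0.874, 0.258], [0.645, 0.589, -0.486, 1.691], [0.0, 0.0, 0.0, 1.0]]
top 570.0137135212057 570.0137135212057 328.25742424291315 237.85037906637297 [[-0.088, -0.996, 0.005, -0.001], [-0.931, 0.081, -0.356, 0.577], [0.354, -0.036, -0.934, 1.414], [0.0, 0.0, 0.0, 1.0]]
```

View pics/top0.png

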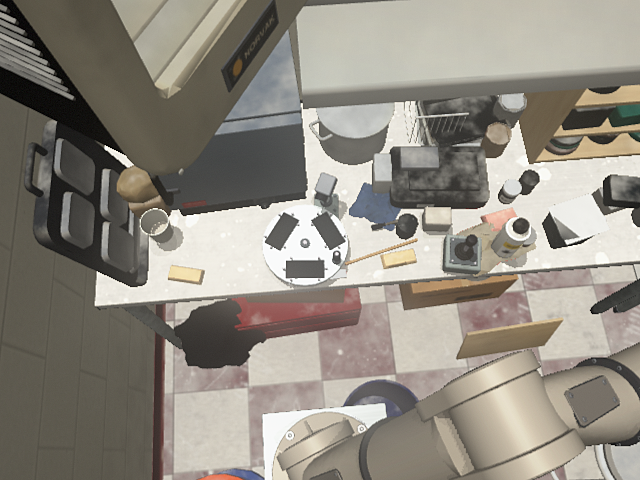

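View pics/scene0.png

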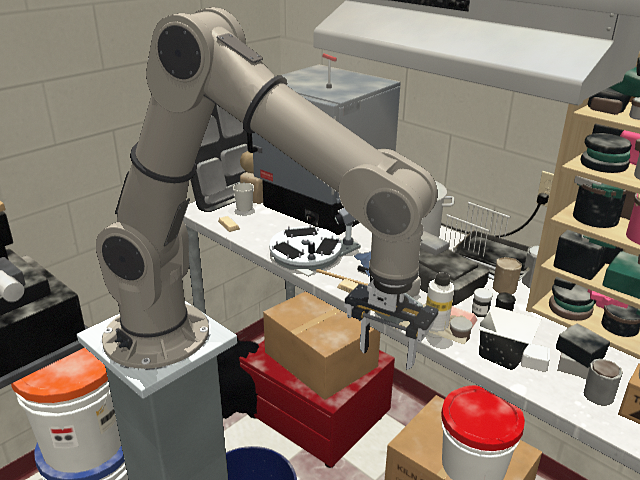

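The top view shows two bars, at about (185,274) and (399,258). The table centre is near (305,243), with the knob at (337,257). The jog stick is at (463,243). A wooden rod lies close to the second bar. I'll measure all of these next.

```bash
cat > h.py <<'E'
import numpy as np,cv2
def ray(f,uv,z,T=None):
    """pixels -> world points on plane height z. T: cam->world (default from extrinsics)"""
    if T is None: T=np.linalg.inv(f["extrinsics"])
    uv=np.atleast_2d(np.asarray(uv,float))
    d=np.c_[(uv[:,0]-f["cx"])/f["fx"],(uv[:,1]-f["cy"])/f["fy"],np.ones(len(uv))]@T[:3,:3].T
    o=T[:3,3]; s=(z-o[2])/d[:,2]
    return o+d*s[:,None]
def blobs(m,amin):
    c,_=cv2.findContours(m.astype(np.uint8),cv2.RETR_EXTERNAL,cv2.CHAIN_APPROX_NONE)
    return [k[:,0,:] for k in c if cv2.contourArea(k)>amin]
def rect(P):
    """min-area rect of world pts: centre, long, short, long-axis angle deg"""
    (c,(w,h),a)=cv2.minAreaRect((P[:,:2]*1000).astype(np.float32))
    if w<h: w,h,a=h,w,a+90
    return np.round([c[0],c[1],w,h,(a+90)%180-90],1)
def wristT(o,f):
    T=np.eye(4);T[:3,:3]=o["tcp_rot"];T[:3,3]=o["eef_pos"];return T@f["mount"]
def snap(man,n,name):
    o=man.get_obs();f=man.grab_frame(n);cv2.imwrite(f"pics/{name}.png",f["pixels"]);return o,f
E
python3 - <<'E'
from h import *
f=dict(np.load('/tmp/top0.npz'));im=f["pixels"]
hsv=cv2.cvtColor(im,cv2.COLOR_BGR2HSV)
print(hsv[274,185],hsv[258,399],hsv[218,437],hsv[268,305],hsv[243,305])
roi=np.zeros(im.shape[:2],bool);roi[190:310,100:560]=1
m=(abs(hsv[...,0].astype(int)-20)<6)&(hsv[...,1]>80)&(hsv[...,2]>150)&roi
for c in blobs(m,60): print("bar",c.mean(0).round(),rect(ray(f,c,.016)),)
m=(hsv[...,2]<75)&roi
for c in blobs(m,25): print("dark",c.mean(0).round(),rect(ray(f,c,.043)))
m=(hsv[...,2]>170)&(hsv[...,1]<40)&roi
cv2.imwrite("pics/crop.png",cv2.resize(im[190:310,150:550],None,fx=2,fy=2,interpolation=cv2.INTER_CUBIC))
for u,v in((305,243),(463,258),(399,258),(437,218),(185,274)): print((u,v),ray(f,(u,v),0.)[0].round(3),f["range_z"][v,u])
E
```

```text
[ 22  69 244] [ 21  67 239] [ 21  28 221] [23 10 99] [168   6 220]
bar [463. 282.] [ 448.8 -417.1  296.1   27.7  -87.7]
bar [381. 251.] [ 555.3 -198.4  214.6    5.6  -75.7]
dark [473. 296.] [ 397.9 -425.8   94.3    6.6  -86.7]
dark [466. 248.] [ 535.3 -434.9   78.2   50.5  -54.9]
dark [521. 226.] [ 587.7 -594.8   46.1   38.9  -56.3]
dark [406. 226.] [ 614.  -274.7   77.7   52.4  -31.9]
dark [551. 232.] [ 566.5 -677.5  104.    37.1    6.1]
dark [126. 220.] [ 7.041e+02  5.163e+02  7.970e+01  2.830e+01 -6.000e-01]
dark [525. 192.] [ 690.2 -630.1   30.    12.7   85.1]
dark [431. 198.] [ 690.1 -374.7  271.6   56.6   85.1]
dark [221. 202.] [730.1 215.4 425.4  78.1  85.1]
dark [113. 241.] [642.8 544.6 309.  106.9  16.6]
(305, 243) [0.605 0.013 0.   ] 1.57011
(463, 258) [ 0.521 -0.43   0.   ] 1.55528
(399, 258) [ 0.537 -0.249  0.   ] 1.5969765
(437, 218) [ 0.649 -0.375  0.   ] 1.5959185
(185, 274) [0.541 0.354 0.   ] 1.5817173
```

View pics/crop.png

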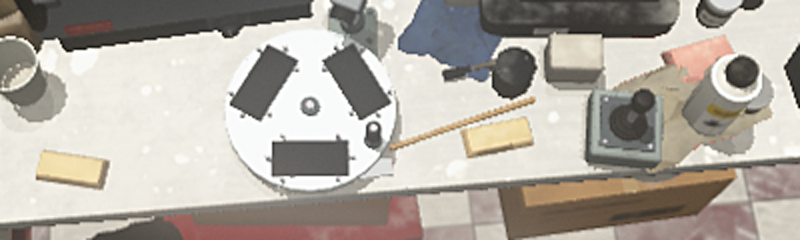

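The enlarged crop shows exactly two bars, at (72,170) and (498,138) in the crop, and all three pads are empty. The knob is front right at (373,130) and the stick grip is at (640,100). I'll refine these positions.

Run:
```python
from h import *
f=dict(np.load('/tmp/top0.npz'));im=f["pixels"]
hsv=cv2.cvtColor(im,cv2.COLOR_BGR2HSV).astype(int)
roi=np.zeros(im.shape[:2],bool);roi[245:290,160:420]=1;roi[:,220:380]=0
m=(abs(hsv[...,0]-20)<8)&(hsv[...,1]>45)&(hsv[...,2]>120)&roi
for c in blobs(m,60): print("bar",c.mean(0).round(),rect(ray(f,c,.012)))
roi=np.zeros(im.shape[:2],bool);roi[208:285,262:352]=1
m=(hsv[...,2]<140)&roi
for c in blobs(m,15): print("pad",c.mean(0).round(),rect(ray(f,c,.043)))
z=f["range_z"];P=[]
T=np.linalg.inv(f["extrinsics"])
v,u=np.mgrid[0:480,0:640];d=np.stack([(u-f["cx"])/f["fx"]*z,(v-f["cy"])/f["fy"]*z,z],-1)@T[:3,:3].T+T[:3,3]
for n,zl,zh,x0,x1,y0,y1 in(("table",.034,.048,.45,.76,-.13,.16),("knob",.085,.1,.45,.6,-.12,0),("hub",.049,.056,.57,.64,-.03,.06),("box",.042,.056,.45,.62,-.52,-.35),("stick",.140,.16,.45,.65,-.52,-.35),("post",.1,.17,.68,.8,-.15,.03),("bench",-.01,.01,.42,.56,-.2,.3),("bottle",.15,.2,.45,.7,-.7,-.5),("block",.05,.07,.58,.75,-.45,-.3)):
    q=d[(d[...,2]>zl)&(d[...,2]<zh)&(d[...,0]>x0)&(d[...,0]<x1)&(d[...,1]>y0)&(d[...,1]<y1)]
    if len(q)==0: print(n,0);continue
    r=rect(q);print(n,len(q),q.min(0).round(3),q.max(0).round(3),q.mean(0).round(3),r)
    if n=="table": print(cv2.minEnclosingCircle((q[:,:2]*1000).astype(np.float32)))
```

```text
bar [186. 274.] [536.1 349.6  95.4  42.5  76. ]
bar [398. 259.] [ 531.9 -244.3   96.6   42.6  -83.2]
pad [304. 269.] [518.   21.6 111.8  54.5  85. ]
pad [336. 257.] [539.  -69.4  37.8  22.   -5.5]
pad [305. 243.] [588.9  13.7  22.6  22.4 -47.8]
pad [281. 231.] [632.2  77.5 103.5  55.8 -34. ]
pad [327. 229.] [624.9 -55.4 110.6  57.   25.6]
pad [333. 211.] [674.1 -69.2  36.9  27.8  85.1]
table 4905 [ 0.471 -0.106  0.034] [0.741 0.16  0.048] [0.591 0.016 0.04 ] [611.4  16.9 284.6 237.7  10.7]
((619.4788818359375, 40.81451416015625), 160.24453735351562)
knob 53 [ 0.523 -0.079  0.085] [ 0.544 -0.06   0.099] [ 0.533 -0.069  0.092] [533.2 -69.3  21.3  18.7  -4.6]
hub 24 [ 0.58  -0.004  0.049] [0.634 0.042 0.055] [0.593 0.013 0.051] [605.6  22.3  50.2  47.8  -8.1]
box 854 [ 0.469 -0.519  0.042] [ 0.62  -0.352  0.056] [ 0.525 -0.419  0.048] [ 532.  -421.5  193.5  125.1   65.2]
stick 148 [ 0.511 -0.52   0.14 ] [ 0.561 -0.407  0.159] [ 0.531 -0.457  0.147] [ 527.8 -466.4  115.3   41.5  -77.1]
post 507 [ 0.68  -0.09   0.105] [0.752 0.03  0.17 ] [ 0.712 -0.048  0.137] [707.6 -37.2 123.1  59.9 -54.1]
bench 3775 [ 0.47 -0.2  -0.01] [0.56 0.3  0.01] [ 0.51   0.068 -0.002] [515.   50.  499.8  90.  -90. ]
bottle 391 [ 0.508 -0.575  0.15 ] [ 0.574 -0.512  0.186] [ 0.537 -0.539  0.167] [ 537.2 -539.    62.8   56.8   44.5]
block 1161 [ 0.604 -0.45   0.05 ] [ 0.749 -0.3    0.07 ] [ 0.665 -0.369  0.061] [ 676.2 -375.   150.   144.7  -90. ]
```

```bash
cat >> h.py <<'E'
def plan(targets,start=None):
    """targets: (x,y,z mm, psi deg of tool x). prints rows (tool axes, mm/deg) for successive calls"""
    if start is None:
        from station import manip
        o=manip.get_obs();R=o["tcp_rot"];start=[*(o["eef_pos"]*1000),np.degrees(np.arctan2(R[1,0],R[0,0]))]
        print("at",np.round(start,1),"F",o["contact_force"].round(1),"gap",round(o["finger_gap"]*1000,1),"t",round(o["time"],1))
    p=np.array(start,float)
    for t in targets:
        t=np.array(t,float);d=t-p;d[3]=(d[3]+180)%360-180
        n=max(1,int(np.ceil(np.linalg.norm(d[:3])/195)),int(np.ceil(abs(d[3])/34)));g=p.copy()
        for i in range(1,n+1):
            e=g+d*i/n-p;a=np.radians(p[3]);c,s=np.cos(a),np.sin(a)
            r=np.round([e[0]*c+e[1]*s,e[0]*s-e[1]*c,-e[2],-e[3]])
            print(f"  dx {r[0]:.0f} dy {r[1]:.0f} dz {r[2]:.0f} spin {r[3]:.0f}")
            p+=[r[0]*c+r[1]*s,r[0]*s-r[1]*c,-r[2],-r[3]]
        print(" ->",p.round(1))
    return p
E
python3 -c "
from h import *
plan([(500,-260,230,96.8)])"
```

```text
at [ 151.  -657.5  204.9   12.9] F [-1.5  0.5 -0.4] gap 93.9 t 0.1
  dx 143 dy -103 dz -8 spin -28
  dx 175 dy -24 dz -9 spin -28
  dx 165 dy 61 dz -8 spin -28
 -> [ 500.  -260.3  229.9   96.9]
```

>>> {"op": "jog_arm", "data": {"commands": [{"dx":143,"dy":-103,"dz":-8,"spin":-28},{"dx":143,"dy":-103,"dz":-8,"spin":-28},{"dx":143,"dy":-103,"dz":-8,"spin":-28},{"dx":143,"dy":-103,"dz":-8,"spin":-28},{"dx":143,"dy":-103,"dz":-8,"spin":-28}]}}

```text
time: 0.52
eef_pos: [0.2724, -0.5205, 0.2138]
tcp_rot: [[0.746, 0.666, 0.002], [0.666, -0.746, 0.001], [0.002, -0.0, -1.0]]
contact_force: [1.2, -0.1, 0.6]
finger_gap: 0.0937
grip_force: 0.0
```

>>> {"op": "jog_arm", "data": {"commands": [{"dx":175,"dy":-24,"dz":-9,"spin":-28},{"dx":175,"dy":-24,"dz":-9,"spin":-28},{"dx":175,"dy":-24,"dz":-9,"spin":-28},{"dx":175,"dy":-24,"dz":-9,"spin":-28},{"dx":175,"dy":-24,"dz":-9,"spin":-28}]}}

```text
time: 0.93
eef_pos: [0.3882, -0.3875, 0.2229]
tcp_rot: [[0.347, 0.938, 0.002], [0.938, -0.347, 0.001], [0.002, 0.001, -1.0]]
contact_force: [0.9, 0.5, 1.6]
finger_gap: 0.0943
grip_force: 0.0
```

>>> {"op": "jog_arm", "data": {"commands": [{"dx":165,"dy":61,"dz":-8,"spin":-28},{"dx":165,"dy":61,"dz":-8,"spin":-28},{"dx":165,"dy":61,"dz":-8,"spin":-28},{"dx":165,"dy":61,"dz":-8,"spin":-28},{"dx":165,"dy":61,"dz":-8,"spin":-28}]}}

```text
time: 1.35
eef_pos: [0.5041, -0.2548, 0.2309]
tcp_rot: [[-0.134, 0.991, 0.002], [0.991, 0.134, 0.002], [0.002, 0.002, -1.0]]
contact_force: [0.1, 0.7, 0.0]
finger_gap: 0.0938
grip_force: 0.0
```

Run:
```python
from h import *
from station import manip
plan([])
o,f=snap(manip,"wrist","w1")
T=wristT(o,f);print(T.round(3).tolist())
hsv=cv2.cvtColor(f["pixels"],cv2.COLOR_BGR2HSV).astype(int)
m=(abs(hsv[...,0]-20)<8)&(hsv[...,1]>45)&(hsv[...,2]>120)
for c in blobs(m,1500): print("bar",c.mean(0).round(),rect(ray(f,c,.008,T)))
```

```text
at [ 504.1 -254.8  230.9   97.7] F [0.1 0.7 0. ] gap 93.8 t 1.4
[[0.991, 0.128, 0.038, 0.494], [0.134, -0.953, -0.273, -0.175], [0.001, 0.276, -0.961, 0.41], [0.0, 0.0, 0.0, 1.0]]
bar [346. 196.] [ 537.4 -243.6   95.5   40.   -82.7]
```

View pics/w1.png

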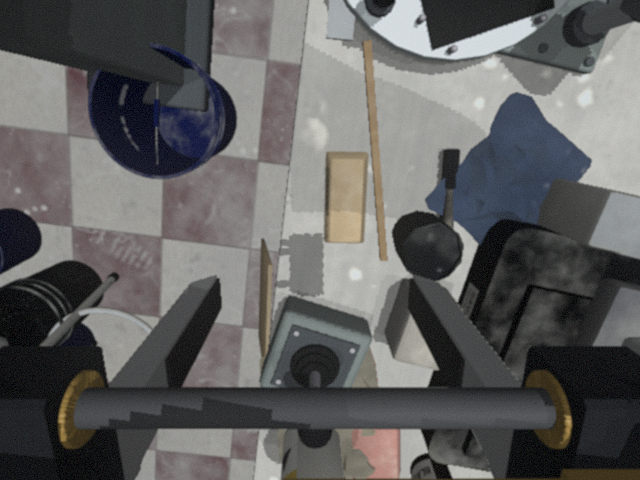

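The wrist view shows the bar at (346,196) with the rod to its right. The rod runs from (368,40) to (384,260), only a few mm from the bar's far long side. I'll measure that gap along the bar.

Run:
```python
from h import *
from station import manip
o=manip.get_obs();f=manip.grab_frame("wrist");T=wristT(o,f)
im=f["pixels"];np.savez("/tmp/w1.npz",T=T,**f)
z=f["range_z"]
for v in(160,180,196,210,225,235,250):
    print(v,[tuple(int(a) for a in p) for p in im[v,320:392:3]] if v in(196,) else "")
    w=[]
    for u in range(318,395):
        P=T[:3,:3]@(np.array([(u-f["cx"])/f["fx"],(v-f["cy"])/f["fy"],1])*z[v,u])+T[:3,3];w.append(P)
    w=np.array(w);print("h",(w[::2,2]*1000).round().astype(int).tolist())
    hsv=cv2.cvtColor(im[v:v+1,318:395],cv2.COLOR_BGR2HSV)[0].astype(int);k=np.where((hsv[:,1]>70)&(abs(hsv[:,0]-18)<8))[0]
    g=np.split(k,np.where(np.diff(k)>2)[0]+1)
    print("runs",[(318+a[0],318+a[-1],ray(f,[(318+a[0],v),(318+a[-1]+1,v)],.003,T)[:,:2].round(4).tolist()) for a in g if len(a)>1])
```

```text
160 
h [0, 0, -1, 0, 2, 7, 14, 15, 15, 15, 17, 16, 17, 17, 16, 16, 16, 17, 18, 16, 17, 16, 17, 17, 11, 3, 0, 2, 11, 10, 10, 12, 0, 1, -1, -1, 0, 0, 0]
runs [(np.int64(337), np.int64(338), [[0.5216, -0.2072], [0.5237, -0.2069]]), (np.int64(374), np.int64(379), [[0.5595, -0.2023], [0.5656, -0.2015]])]
180 
h [2, 0, -1, 1, 3, 11, 14, 16, 17, 15, 16, 16, 17, 15, 16, 17, 17, 17, 17, 17, 16, 16, 16, 15, 8, -1, 0, 1, 5, 10, 10, 11, 11, -1, 1, 410, -1, 1, 0]
runs [(np.int64(375), np.int64(381), [[0.564, -0.2225], [0.5713, -0.2216]])]
196 [(156, 158, 157), (149, 156, 154), (78, 86, 88), (76, 91, 99), (121, 146, 163), (128, 156, 171), (123, 152, 169), (118, 145, 163), (123, 151, 167), (135, 158, 173), (138, 163, 178), (134, 162, 176), (130, 154, 173), (123, 155, 172), (121, 148, 163), (91, 113, 127), (158, 163, 162), (160, 165, 164), (152, 156, 155), (100, 124, 144), (106, 133, 153), (120, 142, 155), (158, 165, 163), (156, 162, 162)]
h [-1, -2, -1, 0, 4, 10, 14, 16, 16, 17, 16, 17, 17, 15, 16, 16, 17, 15, 16, 16, 16, 15, 16, 13, 4, 0, 0, 0, -1, 8, 9, 11, 9, 2, 0, 0, 1, -1, 1]
runs [(np.int64(3
[... 691 characters left out ...]
, [[0.5766, -0.2699], [0.583, -0.269]])]
235 
h [0, 1, -1, 0, 6, 12, 16, 16, 17, 15, 15, 16, 17, 16, 15, 16, 16, 16, 16, 16, 16, 17, 12, 5, 2, -1, -1, 0, -1, 0, -1, 9, 11, 11, 10, 0, -1, 0, 10]
runs [(np.int64(330), np.int64(333), [[0.5256, -0.2877], [0.5299, -0.2872]]), (np.int64(337), np.int64(338), [[0.5332, -0.2868], [0.5353, -0.2865]]), (np.int64(358), np.int64(360), [[0.5558, -0.2839], [0.5591, -0.2835]]), (np.int64(380), np.int64(385), [[0.5796, -0.2808], [0.5861, -0.28]])]
250 
h [0, 1, 0, 1, -2, 0, -2, 0, -1, -2, -1, 0, 0, 0, 0, -1, 0, 1, 0, 0, 1, 0, 1, -1, -1, 0, 0, 0, -1, 0, 1, 6, 10, 10, 10, 0, 0, 0, 0]
runs [(np.int64(381), np.int64(386), [[0.5837, -0.2976], [0.5902, -0.2968]])]
```

The rod stands 10 mm high. It clears the bar by about 10 mm at mid-length but about 16 mm at the bar's −y end. I'll pinch that end with a narrow opening, drag the bar about 18 mm clear of the rod, then regrip at the middle.

```bash
python3 -c "
from h import *
plan([(539.7,-287.6,60,97.3)])"
```

```text
at [ 501.7 -258.3  230.3   97.1] F [-0.4 -0.5 -0.5] gap 94.0 t 1.4
  dx -34 dy 34 dz 170 spin -0
 -> [ 539.6 -287.8   60.3   97.1]
```

>>> {"op": "jog_arm", "data": {"commands": [{"dx":-34,"dy":34,"dz":60},{"dx":-34,"dy":34,"dz":100},{"dx":-34,"dy":34,"dz":140},{"dx":-34,"dy":34,"dz":170},{"dx":-34,"dy":34,"dz":170}], "hand": 0.15}}

```text
invalid input at $.commands[0]: expected keys dx, dy, dz, spin
```

>>> {"op": "jog_arm", "data": {"commands": [{"dx":0},{"dx":0},{"dx":0}]}}

```text
invalid input at $.commands[0]: expected keys dx, dy, dz, spin
```

Run:
```python
from h import *
from station import manip
plan([(539.7,-287.6,5,97.3)])
o,f=snap(manip,"wrist","w2")
T=wristT(o,f)
im=f["pixels"];hsv=cv2.cvtColor(im,cv2.COLOR_BGR2HSV).astype(int)
m=(abs(hsv[...,0]-20)<8)&(hsv[...,1]>45)&(hsv[...,2]>90)
for c in blobs(m,1000): print("blob",c.mean(0).round(),c.min(0),c.max(0),rect(ray(f,c,.012,T)))
# tip positions: project tool points (fingers at +-27mm) to image
Ti=np.linalg.inv(f["mount"])
for y in(-.0395,-.027,.027,.0395):
    for z in (0,.055):
        p=Ti@[0,y,z,1];print(y,z,(f["fx"]*p[0]/p[2]+f["cx"]).round(),(f["fy"]*p[1]/p[2]+f["cy"]).round())
```

```text
at [ 501.7 -258.3  230.3   97.1] F [-0.4 -0.5 -0.5] gap 94.0 t 1.4
  dx -17 dy 17 dz 113 spin -0
  dx -17 dy 17 dz 112 spin -0
 -> [ 539.6 -287.8    5.3   97.1]
blob [349. 193.] [328 148] [370 239] [ 535.7 -242.9   95.    41.3  -83.2]
blob [378. 145.] [364  35] [390 257] [ 559.9 -198.8  218.8    8.7  -75.3]
-0.0395 0 234.0 292.0
-0.0395 0.055 251.0 256.0
-0.027 0 259.0 292.0
-0.027 0.055 271.0 256.0
0.027 0 367.0 292.0
0.027 0.055 356.0 257.0
0.0395 0 392.0 292.0
0.0395 0.055 375.0 257.0
```

View pics/w2.png

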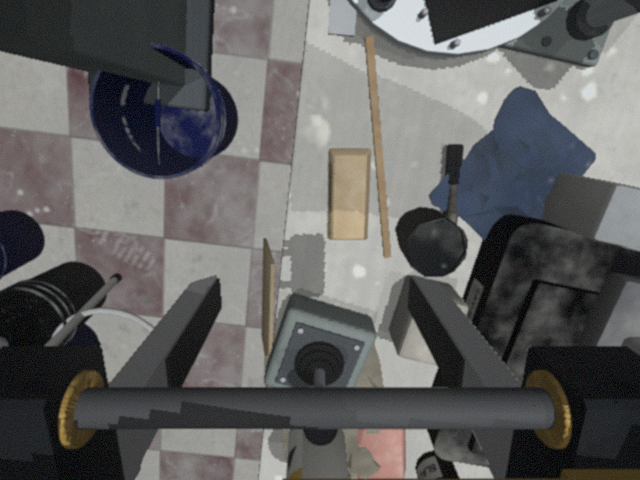

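The move was refused because every row needs all four keys. The picture is the same scene as before. I'll repeat the move with full rows.

>>> {"op": "jog_arm", "data": {"commands": [{"dx":-34,"dy":33,"dz":60,"spin":0},{"dx":-34,"dy":33,"dz":100,"spin":0},{"dx":-34,"dy":33,"dz":140,"spin":0},{"dx":-34,"dy":33,"dz":170,"spin":0},{"dx":-34,"dy":33,"dz":170,"spin":0}], "hand": 0.15}}

```text
time: 1.92
eef_pos: [0.5332, -0.2914, 0.0546]
tcp_rot: [[-0.117, 0.993, -0.006], [0.993, 0.117, 0.002], [0.003, -0.006, -1.0]]
contact_force: [-1.0, -0.4, 0.2]
finger_gap: 0.0636
grip_force: 0.0
```

>>> {"op": "jog_arm", "data": {"commands": [{"dx":0,"dy":0,"dz":0,"spin":0},{"dx":0,"dy":0,"dz":0,"spin":0},{"dx":0,"dy":0,"dz":0,"spin":0}]}}

```text
time: 2.17
eef_pos: [0.5373, -0.2915, 0.062]
tcp_rot: [[-0.119, 0.993, 0.001], [0.993, 0.119, -0.001], [-0.001, 0.001, -1.0]]
contact_force: [0.4, -1.1, -0.3]
finger_gap: 0.0544
grip_force: 0.0
```

Run:
```python
from h import *
from station import manip
plan([(538.7,-287.6,5,97.3)])
o,f=snap(manip,"wrist","w3")
T=wristT(o,f)
im=f["pixels"];hsv=cv2.cvtColor(im,cv2.COLOR_BGR2HSV).astype(int)
m=(abs(hsv[...,0]-20)<8)&(hsv[...,1]>45)&(hsv[...,2]>90)
for c in blobs(m,1000): print("blob",c.mean(0).round(),c.min(0),c.max(0),rect(ray(f,c,.012,T)))
```

```text
at [ 537.3 -291.5   62.    96.8] F [ 0.4 -1.1 -0.3] gap 54.4 t 2.2
  dx 4 dy 2 dz 57 spin -0
 -> [ 538.8 -287.3    5.    96.8]
blob [321. 177.] [286  99] [358 258] [ 536.7 -243.7   93.8   41.1  -83.3]
blob [376. 139.] [356   0] [394 281] [ 566.3 -223.4  160.4    8.6  -75.5]
```

View pics/w3.png

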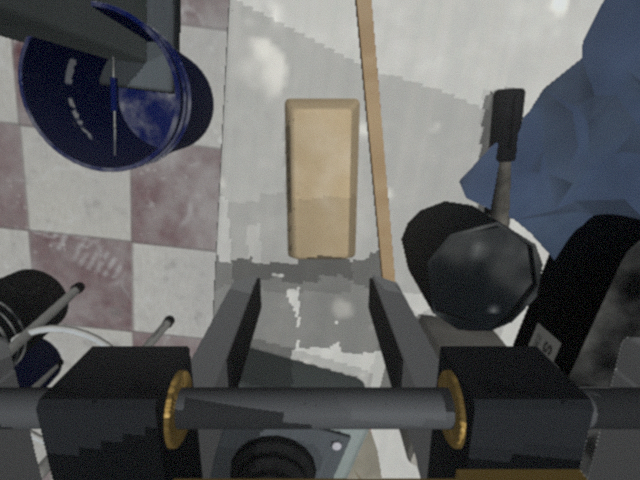

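The bar is at (321,177) and the fingertips are at (260,280) and (370,280), just short of its end. The tool already sits about 5 mm to the safe side, so I'll go straight down to z = 8 mm, close gently, and drag toward the robot.

>>> {"op": "jog_arm", "data": {"commands": [{"dx":0,"dy":-1,"dz":25,"spin":0},{"dx":0,"dy":-1,"dz":45,"spin":0},{"dx":0,"dy":-1,"dz":54,"spin":0},{"dx":0,"dy":-1,"dz":54,"spin":0},{"dx":0,"dy":-1,"dz":54,"spin":0}]}}

```text
time: 2.63
eef_pos: [0.5365, -0.2907, 0.0076]
tcp_rot: [[-0.121, 0.993, 0.001], [0.993, 0.121, -0.0], [-0.0, 0.001, -1.0]]
contact_force: [-0.3, 0.2, 0.2]
finger_gap: 0.0541
grip_force: 0.0
```

>>> {"op": "jog_arm", "data": {"commands": [{"dx":0,"dy":0,"dz":0,"spin":0},{"dx":0,"dy":0,"dz":0,"spin":0},{"dx":0,"dy":0,"dz":0,"spin":0},{"dx":0,"dy":0,"dz":0,"spin":0},{"dx":0,"dy":0,"dz":0,"spin":0}], "hand": -0.4, "grip_force": 15}}

```text
time: 3.05
eef_pos: [0.5369, -0.2909, 0.0076]
tcp_rot: [[-0.121, 0.993, 0.002], [0.993, 0.121, -0.001], [-0.001, 0.002, -1.0]]
contact_force: [0.6, 0.3, 8.1]
finger_gap: 0.0377
grip_force: 15.6
```

>>> {"op": "jog_arm", "data": {"commands": [{"dx":0,"dy":-5,"dz":0,"spin":0},{"dx":0,"dy":-10,"dz":0,"spin":0},{"dx":0,"dy":-15,"dz":0,"spin":0},{"dx":0,"dy":-17,"dz":0,"spin":0},{"dx":0,"dy":-17,"dz":0,"spin":0}]}}

```text
time: 3.47
eef_pos: [0.52, -0.2929, 0.0076]
tcp_rot: [[-0.121, 0.993, 0.002], [0.993, 0.121, -0.001], [-0.001, 0.002, -1.0]]
contact_force: [0.3, -0.7, 7.2]
finger_gap: 0.0381
grip_force: 15.5
```

>>> {"op": "jog_arm", "data": {"commands": [{"dx":0,"dy":0,"dz":0,"spin":0},{"dx":0,"dy":0,"dz":0,"spin":0},{"dx":0,"dy":0,"dz":0,"spin":0}], "hand": 0.25}}

```text
time: 3.72
eef_pos: [0.519, -0.2925, 0.0066]
tcp_rot: [[-0.121, 0.993, -0.0], [0.993, 0.121, 0.0], [0.0, -0.0, -1.0]]
contact_force: [-0.0, -0.5, -0.5]
finger_gap: 0.0544
grip_force: 0.0
```

>>> {"op": "jog_arm", "data": {"commands": [{"dx":0,"dy":0,"dz":-30,"spin":0},{"dx":0,"dy":0,"dz":-55,"spin":0},{"dx":0,"dy":0,"dz":-55,"spin":0},{"dx":0,"dy":0,"dz":-55,"spin":0},{"dx":0,"dy":0,"dz":-55,"spin":0}]}}

```text
time: 4.13
eef_pos: [0.5188, -0.2925, 0.0611]
tcp_rot: [[-0.121, 0.993, -0.0], [0.993, 0.121, 0.0], [0.0, -0.0, -1.0]]
contact_force: [0.1, 0.1, -0.0]
finger_gap: 0.0589
grip_force: 0.0
```

```bash
cat > w.py <<'E'
from h import *
from station import manip
import sys
o,f=snap(manip,"wrist",sys.argv[1])
T=wristT(o,f)
im=f["pixels"];hsv=cv2.cvtColor(im,cv2.COLOR_BGR2HSV).astype(int)
m=(abs(hsv[...,0]-20)<8)&(hsv[...,1]>45)&(hsv[...,2]>90)
for c in blobs(m,1000): print("blob",c.mean(0).round(),c.min(0),c.max(0),rect(ray(f,c,float(sys.argv[2]),T)))
plan([])
E
python3 w.py w4 .012
```

```text
blob [321. 179.] [284  98] [363 259] [ 517.7 -245.    94.4   41.2  -86.5]
blob [409. 144.] [392   0] [424 290] [ 566.6 -224.7  165.5    8.2  -75.4]
at [ 518.5 -292.4   60.7   96.9] F [-0.7  0.1 -0.9] gap 58.6 t 4.2
```

The drag worked and the rod did not move. Now I'll regrip at the middle and lift.

```bash
python3 -c "
from h import *
plan([(517.7,-245,40,93.5),(517.7,-245,4.5,93.5),(517.7,-245,150,93.5),(517.7,-100,200,90),(517.5,21,150,85)])"
```

```text
at [ 518.5 -292.4   60.7   96.9] F [-0.7  0.1 -0.9] gap 58.6 t 4.2
  dx 47 dy 5 dz 21 spin 3
 -> [ 517.8 -245.1   39.7   93.9]
  dx 0 dy -0 dz 35 spin 0
 -> [ 517.8 -245.1    4.7   93.9]
  dx 0 dy -0 dz -145 spin 0
 -> [ 517.8 -245.1  149.7   93.9]
  dx 145 dy 10 dz -50 spin 4
 -> [517.8 -99.8 199.7  89.9]
  dx 121 dy -0 dz 50 spin 5
 -> [518.   21.2 149.7  84.9]
```

>>> {"op": "jog_arm", "data": {"commands": [{"dx":25,"dy":3,"dz":5,"spin":3},{"dx":47,"dy":5,"dz":12,"spin":3},{"dx":47,"dy":5,"dz":21,"spin":3},{"dx":47,"dy":5,"dz":21,"spin":3},{"dx":47,"dy":5,"dz":21,"spin":3}]}}

```text
time: 4.6
eef_pos: [0.5178, -0.2454, 0.0395]
tcp_rot: [[-0.069, 0.998, -0.002], [0.998, 0.069, 0.001], [0.001, -0.002, -1.0]]
contact_force: [-0.3, -1.1, -0.1]
finger_gap: 0.0583
grip_force: 0.0
```

>>> {"op": "jog_arm", "data": {"commands": [{"dx":0,"dy":0,"dz":20,"spin":0},{"dx":0,"dy":0,"dz":35,"spin":0},{"dx":0,"dy":0,"dz":35,"spin":0},{"dx":0,"dy":0,"dz":35,"spin":0},{"dx":0,"dy":0,"dz":35,"spin":0}]}}

```text
time: 5.02
eef_pos: [0.5187, -0.2459, 0.0062]
tcp_rot: [[-0.068, 0.998, 0.0], [0.998, 0.068, -0.0], [-0.0, 0.0, -1.0]]
contact_force: [0.6, 0.3, -0.0]
finger_gap: 0.0585
grip_force: 0.0
```

>>> {"op": "jog_arm", "data": {"commands": [{"dx":0,"dy":0,"dz":0,"spin":0},{"dx":0,"dy":0,"dz":0,"spin":0},{"dx":0,"dy":0,"dz":0,"spin":0},{"dx":0,"dy":0,"dz":0,"spin":0},{"dx":0,"dy":0,"dz":0,"spin":0}], "hand": -0.4, "grip_force": 35}}

```text
time: 5.43
eef_pos: [0.5186, -0.2455, 0.006]
tcp_rot: [[-0.068, 0.998, 0.0], [0.998, 0.068, -0.0], [-0.0, 0.0, -1.0]]
contact_force: [-1.5, -0.1, 6.8]
finger_gap: 0.0392
grip_force: 34.0
```

>>> {"op": "jog_arm", "data": {"commands": [{"dx":0,"dy":0,"dz":-10,"spin":0},{"dx":0,"dy":0,"dz":-30,"spin":0},{"dx":0,"dy":0,"dz":-60,"spin":0},{"dx":0,"dy":0,"dz":-60,"spin":0},{"dx":0,"dy":0,"dz":-60,"spin":0}]}}

```text
time: 5.85
eef_pos: [0.5194, -0.2457, 0.0675]
tcp_rot: [[-0.068, 0.998, 0.003], [0.998, 0.068, -0.001], [-0.002, 0.003, -1.0]]
contact_force: [0.1, -0.8, -2.2]
finger_gap: 0.0389
grip_force: 32.9
```

```bash
python3 -c "
from h import *
plan([(517.7,-230,170,92),(517.7,-100,170,88),(517.5,21,130,85),(517.5,21,65,85)])"
```

```text
at [ 519.4 -245.7   67.5   93.9] F [ 0.1 -0.8 -2.2] gap 38.9 t 5.8
  dx 16 dy -1 dz -103 spin 2
 -> [ 517.3 -229.8  170.5   91.9]
  dx 130 dy 5 dz 0 spin 4
 -> [518.  -99.8 170.5  87.9]
  dx 121 dy -5 dz 40 spin 3
 -> [517.4  21.3 130.5  84.9]
  dx -0 dy 0 dz 65 spin -0
 -> [517.4  21.3  65.5  84.9]
```

>>> {"op": "jog_arm", "data": {"commands": [{"dx":3,"dy":0,"dz":-30,"spin":0},{"dx":16,"dy":-1,"dz":-65,"spin":2},{"dx":16,"dy":-1,"dz":-103,"spin":2},{"dx":16,"dy":-1,"dz":-103,"spin":2},{"dx":16,"dy":-1,"dz":-103,"spin":2}]}}

```text
time: 6.27
eef_pos: [0.517, -0.2297, 0.1698]
tcp_rot: [[-0.034, 0.999, 0.003], [0.999, 0.034, -0.001], [-0.002, 0.002, -1.0]]
contact_force: [-0.9, -0.4, -1.5]
finger_gap: 0.039
grip_force: 32.9
```

>>> {"op": "jog_arm", "data": {"commands": [{"dx":30,"dy":1,"dz":0,"spin":1},{"dx":65,"dy":3,"dz":0,"spin":2},{"dx":100,"dy":4,"dz":0,"spin":3},{"dx":130,"dy":5,"dz":0,"spin":4},{"dx":130,"dy":5,"dz":0,"spin":4}]}}

```text
time: 6.68
eef_pos: [0.5161, -0.0932, 0.167]
tcp_rot: [[0.031, 1.0, -0.002], [1.0, -0.031, 0.002], [0.002, -0.002, -1.0]]
contact_force: [-0.2, 0.4, -1.3]
finger_gap: 0.0389
grip_force: 32.9
```

>>> {"op": "jog_arm", "data": {"commands": [{"dx":0,"dy":0,"dz":0,"spin":0},{"dx":0,"dy":0,"dz":0,"spin":0}]}}

```text
time: 6.85
eef_pos: [0.5163, -0.1, 0.1672]
tcp_rot: [[0.036, 0.999, -0.002], [0.999, -0.036, 0.0], [0.0, -0.002, -1.0]]
contact_force: [0.2, -0.6, -1.3]
finger_gap: 0.0394
grip_force: 32.9
```

Run:
```python
from h import *
from station import manip
plan([])
o,f=snap(manip,"wrist","w5");T=wristT(o,f);np.savez("/tmp/w5.npz",T=T,**f)
hsv=cv2.cvtColor(f["pixels"],cv2.COLOR_BGR2HSV).astype(int)
P=ray(f,np.stack(np.meshgrid(np.arange(640),np.arange(480)),-1).reshape(-1,2),.043,T)[:,:2].reshape(480,640,2)
roi=np.linalg.norm(P-[.592,.014],axis=2)<.118
m=(hsv[...,2]<100)&roi
for c in blobs(m,150): print("dark",c.mean(0).round(),rect(ray(f,c,.043,T)))
```

```text
at [ 516.3 -100.   167.2   87.9] F [ 0.2 -0.6 -1.3] gap 39.4 t 6.8
dark [336. 186.] [535.8 -64.1  26.8  16.5  -2. ]
dark [452. 162.] [623.2 -52.7 105.6  51.9  25.8]
dark [497.  14.] [646.3  42.9  72.5  32.2  -2.1]
dark [308.  70.] [515.9  16.4  96.9  51.   85.5]
```

View pics/w5.png

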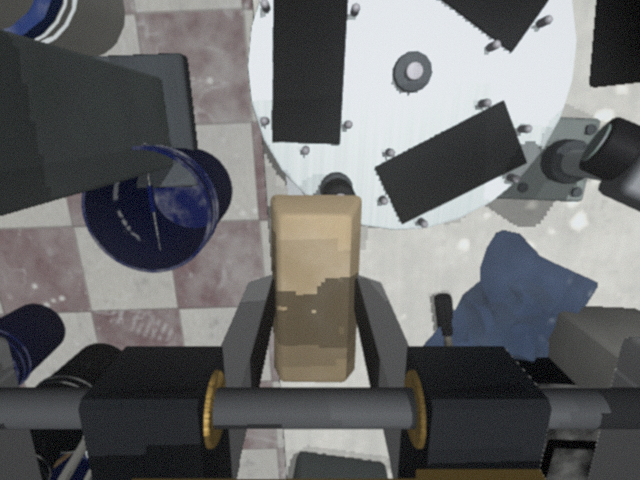

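The bar is held straight between the fingers, spanning rows 195 to 380. Pad C at (452,162) and pad A at (308,70) both give an axis of (0.591, 0.015) m and a yaw of −4.4°. I'll check where the bar sits in the grip and plan the placing.

Run:
```python
from h import *
f=dict(np.load("/tmp/w5.npz"));T=f["T"]
M=f["mount"]
P=ray(f,[(277,210),(355,210),(347,380),(284,380),(412,72)],-.010,M)*1000
print("in tool frame (x along bar, y):",P.round(1).tolist())
print("hub",ray(f,(412,72),.052,T)[0])
plan([(516.2,20.8,110,85.6),(516.2,20.8,62,85.6),(516.2,20.8,50,85.6)])
```

```text
in tool frame (x along bar, y): [[44.4, -15.9, -10.0], [44.4, 18.8, -10.0], [-43.7, 17.3, -10.0], [-43.7, -14.7, -10.0], [101.3, 40.2, -10.0]]
hub [0.58940004 0.01386623 0.052     ]
at [ 516.3 -100.4  167.4   87.9] F [-0.9  0.6 -1. ] gap 39.0 t 6.9
  dx 121 dy -5 dz 57 spin 2
 -> [515.8  20.7 110.4  85.9]
  dx 0 dy 0 dz 48 spin 0
 -> [515.8  20.7  62.4  85.9]
  dx 0 dy 0 dz 12 spin 0
 -> [515.8  20.7  50.4  85.9]
```

>>> {"op": "jog_arm", "data": {"commands": [{"dx":40,"dy":-2,"dz":0,"spin":1},{"dx":80,"dy":-4,"dz":10,"spin":2},{"dx":121,"dy":-5,"dz":35,"spin":2},{"dx":121,"dy":-5,"dz":57,"spin":2},{"dx":121,"dy":-5,"dz":57,"spin":2}]}}

```text
time: 7.32
eef_pos: [0.514, 0.023, 0.1076]
tcp_rot: [[0.068, 0.998, -0.005], [0.998, -0.068, 0.001], [0.0, -0.005, -1.0]]
contact_force: [-2.1, -0.9, -1.9]
finger_gap: 0.0389
grip_force: 32.9
```

>>> {"op": "jog_arm", "data": {"commands": [{"dx":0,"dy":0,"dz":0,"spin":0},{"dx":0,"dy":0,"dz":20,"spin":0},{"dx":0,"dy":0,"dz":40,"spin":0},{"dx":0,"dy":0,"dz":46,"spin":0},{"dx":0,"dy":0,"dz":46,"spin":0}]}}

```text
time: 7.73
eef_pos: [0.516, 0.0201, 0.0651]
tcp_rot: [[0.073, 0.997, -0.002], [0.997, -0.073, -0.0], [-0.001, -0.002, -1.0]]
contact_force: [-0.3, 0.7, -1.1]
finger_gap: 0.039
grip_force: 32.9
```

```bash
python3 -c "
from h import *
plan([(516.2,20.8,50,85.6)])"
```

```text
at [516.   20.1  65.1  85.8] F [-0.3  0.7 -1.1] gap 39.0 t 7.7
  dx 1 dy 0 dz 15 spin 0
 -> [516.1  21.1  50.1  85.8]
```

>>> {"op": "jog_arm", "data": {"commands": [{"dx":1,"dy":0,"dz":8,"spin":0},{"dx":1,"dy":0,"dz":13,"spin":0},{"dx":1,"dy":0,"dz":16,"spin":0},{"dx":1,"dy":0,"dz":16,"spin":0},{"dx":1,"dy":0,"dz":16,"spin":0}]}}

```text
time: 8.15
eef_pos: [0.5164, 0.0228, 0.0497]
tcp_rot: [[0.071, 0.997, 0.0], [0.997, -0.071, 0.0], [0.0, 0.0, -1.0]]
contact_force: [-0.0, 0.1, -2.0]
finger_gap: 0.0391
grip_force: 32.9
```

>>> {"op": "jog_arm", "data": {"commands": [{"dx":0,"dy":0,"dz":0,"spin":0},{"dx":0,"dy":0,"dz":0,"spin":0},{"dx":0,"dy":0,"dz":0,"spin":0},{"dx":0,"dy":0,"dz":0,"spin":0},{"dx":0,"dy":0,"dz":0,"spin":0}], "hand": 0.3}}

```text
time: 8.57
eef_pos: [0.5164, 0.0228, 0.0496]
tcp_rot: [[0.071, 0.997, 0.0], [0.997, -0.071, 0.0], [0.0, 0.0, -1.0]]
contact_force: [-0.6, -0.3, -0.3]
finger_gap: 0.0609
grip_force: 0.0
```

>>> {"op": "jog_arm", "data": {"commands": [{"dx":0,"dy":0,"dz":-15,"spin":0},{"dx":0,"dy":0,"dz":-50,"spin":0},{"dx":0,"dy":0,"dz":-90,"spin":0},{"dx":0,"dy":0,"dz":-130,"spin":0},{"dx":0,"dy":0,"dz":-150,"spin":0}]}}

```text
time: 8.98
eef_pos: [0.5176, 0.0233, 0.204]
tcp_rot: [[0.071, 0.997, 0.004], [0.998, -0.071, 0.0], [0.001, 0.004, -1.0]]
contact_force: [1.4, -0.7, 0.3]
finger_gap: 0.0611
grip_force: 0.0
```

Run:
```python
from h import *
from station import manip
plan([(500,300,230,76)])
o,f=snap(manip,"top","t2")
hsv=cv2.cvtColor(f["pixels"],cv2.COLOR_BGR2HSV).astype(int)
roi=np.zeros((480,640),bool);roi[195:295,155:440]=1
m=(abs(hsv[...,0]-20)<8)&(hsv[...,1]>45)&(hsv[...,2]>110)&roi
for c in blobs(m,60): print("bar",c.mean(0).round(),"z16",rect(ray(f,c,.012)),"z59",rect(ray(f,c,.055)))
```

```text
at [517.6  23.3 204.   86. ] F [ 1.4 -0.7  0.3] gap 61.1 t 9.0
  dx 137 dy -19 dz -13 spin 5
  dx 136 dy -30 dz -13 spin 5
 -> [500.1 300.3 230.   76. ]
bar [424. 287.] z16 [ 443.7 -306.5   84.8   31.2  -87.6] z59 [ 432.1 -297.7   82.4   30.3  -87.6]
bar [295. 271.] z16 [518.9  46.4  50.   26.2  86.5] z59 [505.2  45.2  48.6  25.5  86.5]
bar [186. 274.] z16 [536.1 349.5  95.4  42.5  76. ] z59 [521.9 339.7  92.7  41.3  76. ]
bar [395. 246.] z16 [ 568.5 -241.6  134.4    9.4  -75.7] z59 [ 553.4 -234.6  130.6    9.1  -75.7]
```

The bar is released on pad A; the wrist pass will confirm it later. Next is the left bar.

>>> {"op": "jog_arm", "data": {"commands": [{"dx":35,"dy":-4,"dz":0,"spin":2},{"dx":70,"dy":-5,"dz":0,"spin":3},{"dx":105,"dy":-5,"dz":0,"spin":5},{"dx":137,"dy":-5,"dz":0,"spin":5},{"dx":137,"dy":-5,"dz":0,"spin":5}]}}

```text
time: 9.45
eef_pos: [0.5205, 0.1665, 0.1998]
tcp_rot: [[0.151, 0.988, 0.001], [0.988, -0.151, 0.003], [0.003, 0.0, -1.0]]
contact_force: [-0.2, 0.6, 0.7]
finger_gap: 0.061
grip_force: 0.0
```

>>> {"op": "jog_arm", "data": {"commands": [{"dx":35,"dy":-4,"dz":5,"spin":2},{"dx":70,"dy":-6,"dz":10,"spin":3},{"dx":105,"dy":-6,"dz":20,"spin":5},{"dx":136,"dy":-6,"dz":30,"spin":5},{"dx":136,"dy":-6,"dz":30,"spin":5}]}}

```text
time: 9.87
eef_pos: [0.535, 0.3011, 0.1676]
tcp_rot: [[0.238, 0.971, -0.002], [0.971, -0.238, 0.002], [0.002, -0.003, -1.0]]
contact_force: [-2.0, -0.4, -0.6]
finger_gap: 0.061
grip_force: 0.0
```

>>> {"op": "jog_arm", "data": {"commands": [{"dx":0,"dy":0,"dz":0,"spin":0},{"dx":0,"dy":0,"dz":0,"spin":0},{"dx":0,"dy":0,"dz":0,"spin":0}]}}

```text
time: 10.12
eef_pos: [0.5369, 0.2939, 0.1697]
tcp_rot: [[0.244, 0.97, 0.0], [0.97, -0.244, -0.0], [-0.0, 0.0, -1.0]]
contact_force: [1.1, -0.5, -0.2]
finger_gap: 0.0611
grip_force: 0.0
```

```bash
python3 w.py w6 .012
```

```text
blob [358. 463.] [334 446] [381 478] [516.1  16.8  47.2  44.7  -5. ]
blob [302. 147.] [277  93] [326 203] [542.5 354.4  91.9  40.1  77. ]
at [537.  293.8 169.8  75.8] F [0.5 0.1 0.2] gap 61.2 t 10.2
```

```bash
python3 -c "
from h import *
plan([(542.5,354.4,50,77),(542.5,354.4,6,77)])"
```

```text
at [537.  293.8 169.8  75.8] F [0.5 0.1 0.2] gap 61.2 t 10.2
  dx 60 dy -9 dz 120 spin -1
 -> [542.9 354.2  49.8  76.8]
  dx 0 dy -0 dz 44 spin -0
 -> [542.9 354.2   5.8  76.8]
```

>>> {"op": "jog_arm", "data": {"commands": [{"dx":30,"dy":-4,"dz":25,"spin":0},{"dx":60,"dy":-9,"dz":50,"spin":-1},{"dx":60,"dy":-9,"dz":85,"spin":-1},{"dx":60,"dy":-9,"dz":120,"spin":-1},{"dx":60,"dy":-9,"dz":120,"spin":-1}]}}

```text
time: 10.58
eef_pos: [0.54, 0.3524, 0.0438]
tcp_rot: [[0.226, 0.974, -0.006], [0.974, -0.227, -0.005], [-0.006, -0.005, -1.0]]
contact_force: [-0.4, -1.2, -0.9]
finger_gap: 0.0612
grip_force: 0.0
```

>>> {"op": "jog_arm", "data": {"commands": [{"dx":0,"dy":0,"dz":0,"spin":0},{"dx":0,"dy":0,"dz":25,"spin":0},{"dx":0,"dy":0,"dz":44,"spin":0},{"dx":0,"dy":0,"dz":44,"spin":0},{"dx":0,"dy":0,"dz":44,"spin":0}]}}

```text
time: 11.0
eef_pos: [0.5434, 0.3553, 0.0076]
tcp_rot: [[0.227, 0.974, 0.001], [0.974, -0.227, 0.001], [0.001, 0.001, -1.0]]
contact_force: [0.3, -0.0, 0.4]
finger_gap: 0.0611
grip_force: 0.0
```

>>> {"op": "jog_arm", "data": {"commands": [{"dx":0,"dy":0,"dz":0,"spin":0},{"dx":0,"dy":0,"dz":0,"spin":0},{"dx":0,"dy":0,"dz":0,"spin":0},{"dx":0,"dy":0,"dz":0,"spin":0},{"dx":0,"dy":0,"dz":0,"spin":0}], "hand": -0.4, "grip_force": 35}}

```text
time: 11.42
eef_pos: [0.5425, 0.3561, 0.007]
tcp_rot: [[0.226, 0.974, 0.001], [0.974, -0.226, 0.001], [0.001, 0.001, -1.0]]
contact_force: [-4.0, -2.0, 13.4]
finger_gap: 0.0385
grip_force: 34.9
```

>>> {"op": "jog_arm", "data": {"commands": [{"dx":0,"dy":0,"dz":-10,"spin":0},{"dx":0,"dy":0,"dz":-40,"spin":0},{"dx":0,"dy":0,"dz":-80,"spin":0},{"dx":0,"dy":0,"dz":-120,"spin":0},{"dx":0,"dy":0,"dz":-120,"spin":0}]}}

```text
time: 11.83
eef_pos: [0.5451, 0.3582, 0.1341]
tcp_rot: [[0.226, 0.974, 0.008], [0.974, -0.226, 0.006], [0.007, 0.007, -1.0]]
contact_force: [1.5, 1.2, -0.3]
finger_gap: 0.0382
grip_force: 32.9
```

```bash
python3 -c "
from h import *
plan([(600,230,150,110),(633.4,76.9,120,145.6),(633.4,76.9,65,145.6),(633.4,76.9,50,145.6)])"
```

```text
at [545.1 358.2 134.1  76.9] F [ 1.5  1.2 -0.3] gap 38.2 t 11.8
  dx -112 dy 82 dz -16 spin -33
 -> [599.7 230.5 150.1 109.9]
  dx -78 dy -10 dz 15 spin -18
  dx -71 dy -34 dz 15 spin -18
 -> [633.7  76.9 120.1 145.9]
  dx 0 dy -0 dz 55 spin 0
 -> [633.7  76.9  65.1 145.9]
  dx 0 dy -0 dz 15 spin 0
 -> [633.7  76.9  50.1 145.9]
```

Run:
```python
from h import *
f=dict(np.load('/tmp/top0.npz'));z=f["range_z"];T=np.linalg.inv(f["extrinsics"])
v,u=np.mgrid[0:480,0:640];d=np.stack([(u-f["cx"])/f["fx"]*z,(v-f["cy"])/f["fy"]*z,z],-1)@T[:3,:3].T+T[:3,3]
for y0 in np.arange(-.1,.45,.05):
    for zl,zh in((.1,.25),(.25,.5)):
        q=d[(z>0)&(d[...,1]>y0)&(d[...,1]<y0+.05)&(d[...,2]>zl)&(d[...,2]<zh)&(d[...,0]>.5)]
        if len(q)>5: print(round(y0,2),zl,len(q),"xmin",np.percentile(q[:,0],2).round(3))
```

```text
-0.1 0.1 856 xmin 0.691
-0.05 0.1 468 xmin 0.682
-0.05 0.25 286 xmin 0.696
0.0 0.1 379 xmin 0.691
0.0 0.25 3073 xmin 0.692
0.05 0.1 332 xmin 0.688
0.05 0.25 2546 xmin 0.688
0.1 0.1 338 xmin 0.685
0.1 0.25 1913 xmin 0.685
0.15 0.1 349 xmin 0.681
0.15 0.25 1259 xmin 0.681
0.2 0.1 335 xmin 0.677
0.2 0.25 755 xmin 0.677
0.25 0.1 347 xmin 0.674
0.25 0.25 444 xmin 0.674
0.3 0.1 260 xmin 0.671
0.3 0.25 615 xmin 0.63
0.35 0.1 76 xmin 0.671
0.35 0.25 9 xmin 0.667
0.4 0.1 746 xmin 0.703
```

Run:
```python
from h import *
from station import manip
print(manip.get_obs()["qpos"].round(1))
C=(622.9,-52.8)
plan([(545,250,170,109),(530,130,180,142),(540,0,180,174),(*C,150,205.6),(*C,70,205.6),(*C,51,205.6)])
```

```text
[-14.4  29.4 -33.3  97.6  18.6  57.9 -67.2]
at [545.1 358.2 134.1  76.9] F [ 1.5  1.2 -0.3] gap 38.2 t 11.8
  dx -105 dy 24 dz -36 spin -32
 -> [544.8 250.4 170.1 108.9]
  dx -109 dy -53 dz -10 spin -33
 -> [530.  130.1 180.1 141.9]
  dx -88 dy -96 dz 0 spin -32
 -> [5.401e+02 3.000e-01 1.801e+02 1.739e+02]
  dx -88 dy -44 dz 30 spin -32
 -> [623.  -52.7 150.1 205.9]
  dx 0 dy -0 dz 80 spin 0
 -> [623.  -52.7  70.1 205.9]
  dx 0 dy -0 dz 19 spin 0
 -> [623.  -52.7  51.1 205.9]
```

The oven front is at about x = 0.685 m, so the gripper body would hit it at pad B. Pad C is clear, with the tool turned so the wrist camera faces the robot. I'll carry the bar there.

>>> {"op": "jog_arm", "data": {"commands": [{"dx":-25,"dy":6,"dz":-9,"spin":-7},{"dx":-50,"dy":12,"dz":-18,"spin":-14},{"dx":-78,"dy":18,"dz":-27,"spin":-21},{"dx":-105,"dy":24,"dz":-36,"spin":-28},{"dx":-105,"dy":24,"dz":-36,"spin":-32}]}}

```text
time: 12.25
eef_pos: [0.5437, 0.2421, 0.1634]
tcp_rot: [[-0.326, 0.945, 0.002], [0.945, 0.326, -0.002], [-0.003, 0.001, -1.0]]
contact_force: [0.6, -0.0, 0.1]
finger_gap: 0.0386
grip_force: 32.9
```

>>> {"op": "jog_arm", "data": {"commands": [{"dx":-27,"dy":-13,"dz":-2,"spin":-7},{"dx":-55,"dy":-26,"dz":-5,"spin":-14},{"dx":-82,"dy":-40,"dz":-7,"spin":-21},{"dx":-109,"dy":-53,"dz":-10,"spin":-28},{"dx":-109,"dy":-53,"dz":-10,"spin":-33}]}}

```text
time: 12.67
eef_pos: [0.5274, 0.1212, 0.172]
tcp_rot: [[-0.788, 0.616, 0.0], [0.616, 0.788, -0.003], [-0.002, -0.002, -1.0]]
contact_force: [2.6, -0.6, 0.0]
finger_gap: 0.0381
grip_force: 32.9
```

>>> {"op": "jog_arm", "data": {"commands": [{"dx":-22,"dy":-24,"dz":0,"spin":-7},{"dx":-44,"dy":-48,"dz":0,"spin":-14},{"dx":-66,"dy":-72,"dz":0,"spin":-21},{"dx":-88,"dy":-96,"dz":0,"spin":-28},{"dx":-88,"dy":-96,"dz":0,"spin":-32}]}}

```text
time: 13.08
eef_pos: [0.5377, -0.0095, 0.1715]
tcp_rot: [[-0.994, 0.105, -0.0], [0.105, 0.994, -0.003], [0.0, -0.003, -1.0]]
contact_force: [0.6, -0.8, -1.2]
finger_gap: 0.0387
grip_force: 32.9
```

Run:
```python
from h import *
from station import manip
print(manip.get_obs()["qpos"].round(1))
C=(622.9,-52.8)
plan([(*C,150,205.6),(*C,70,205.6),(*C,51,205.6)])
```

```text
[ 37.9  21.4 -53.2 109.2  20.   59.2  60. ]
at [537.7  -9.5 171.5 173.9] F [ 0.6 -0.8 -1.2] gap 38.7 t 13.1
  dx -89 dy -34 dz 21 spin -32
 -> [622.6 -52.7 150.5 205.9]
  dx -0 dy -0 dz 80 spin 0
 -> [622.6 -52.7  70.5 205.9]
  dx -0 dy -0 dz 19 spin 0
 -> [622.6 -52.7  51.5 205.9]
```

>>> {"op": "jog_arm", "data": {"commands": [{"dx":-22,"dy":-9,"dz":5,"spin":-7},{"dx":-45,"dy":-18,"dz":10,"spin":-14},{"dx":-67,"dy":-26,"dz":15,"spin":-21},{"dx":-89,"dy":-34,"dz":21,"spin":-28},{"dx":-89,"dy":-34,"dz":21,"spin":-32}]}}

```text
time: 13.5
eef_pos: [0.6249, -0.0485, 0.1495]
tcp_rot: [[-0.898, -0.441, 0.0], [-0.441, 0.898, 0.0], [-0.0, 0.0, -1.0]]
contact_force: [-2.0, -1.0, -1.9]
finger_gap: 0.0383
grip_force: 32.9
```

>>> {"op": "jog_arm", "data": {"commands": [{"dx":0,"dy":0,"dz":0,"spin":0},{"dx":0,"dy":0,"dz":0,"spin":0},{"dx":0,"dy":0,"dz":0,"spin":0}]}}

```text
time: 13.75
eef_pos: [0.6219, -0.0452, 0.151]
tcp_rot: [[-0.9, -0.435, 0.0], [-0.435, 0.9, -0.0], [-0.0, -0.0, -1.0]]
contact_force: [-0.8, 0.9, -1.7]
finger_gap: 0.0382
grip_force: 32.9
```

Run:
```python
from h import *
from station import manip
print(manip.get_obs()["qpos"].round(1))
C=(622.9,-52.8)
plan([(*C,66,205.6),(*C,51,205.6)])
o,f=snap(manip,"wrist","w7");T=wristT(o,f);M=f["mount"]
hsv=cv2.cvtColor(f["pixels"],cv2.COLOR_BGR2HSV).astype(int)
m=(abs(hsv[...,0]-20)<8)&(hsv[...,1]>45)&(hsv[...,2]>90)
for c in blobs(m,1000):
  print(c.mean(0).round(),c.min(0),c.max(0),"world on pad",rect(ray(f,c,.055,T)),"in tool",rect(ray(f,c,-.009,M)))
```

```text
[ 38.7  33.  -55.7  99.4  30.   63.9  89.4]
at [ 621.9  -45.2  151.  -154.2] F [-0.8  0.9 -1.7] gap 38.2 t 13.8
  dx 2 dy -7 dz 85 spin 0
 -> [ 623.2  -52.4   66.  -154.2]
  dx 0 dy -0 dz 15 spin 0
 -> [ 623.2  -52.4   51.  -154.2]
[316. 312.] [277 268] [355 385] world on pad [689.6 -11.9 103.3  62.2  25.3] in tool [-15.9   0.2  63.9  38.5   0.5]
[463. 146.] [399  86] [534 205] world on pad [518.9  21.2  93.   42.2  85.5] in tool [ 70.2  64.5  57.5  26.1 -59.7]
[165.  67.] [21 32] [311 102] world on pad [ 558.9 -182.2  189.3    7.5  -75.5] in tool [102.7 -59.5 117.    4.6 -78.7]
```

View pics/w7.png

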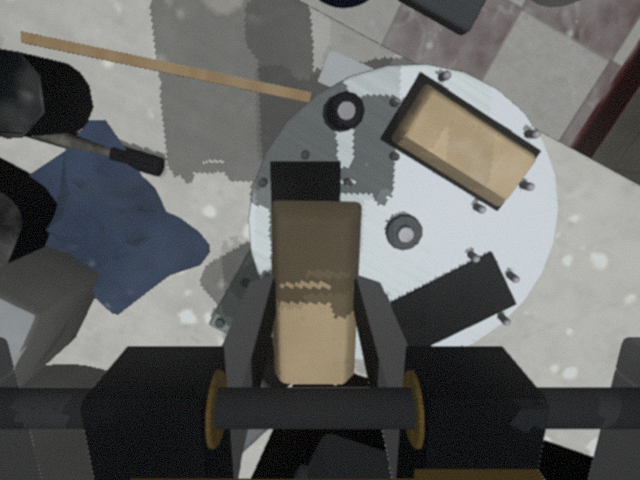

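Bar 1 lies between its pins on pad A at (463,146). The held bar is centred over pad C at (310,190). I'll check where the dark camera head at (345,455) is before going down.

Run:
```python
from h import *
from station import manip
o=manip.get_obs();f=manip.grab_frame("wrist");T=wristT(o,f);z=f["range_z"];M=f["mount"]
for u,v in((300,440),(330,450),(350,450),(375,460),(340,470),(270,430),(400,440)):
    c=np.array([(u-f["cx"])/f["fx"]*z[v,u],(v-f["cy"])/f["fy"]*z[v,u],z[v,u],1]);print((u,v),(T@c)[:3].round(3),"tool",(M@c)[:3].round(3))
plan([(622.9,-52.8,66,205.6)])
f=dict(np.load('/tmp/top0.npz'));z=f["range_z"];T=np.linalg.inv(f["extrinsics"])
v,u=np.mgrid[0:480,0:640];d=np.stack([(u-f["cx"])/f["fx"]*z,(v-f["cy"])/f["fy"]*z,z],-1)@T[:3,:3].T+T[:3,3]
q=d[170:210,310:345].reshape(-1,3);q=q[(q[:,2]>.08)&(q[:,2]<.2)&(q[:,1]<-.015)]
print(len(q),np.percentile(q,[1,50,99],axis=0).round(3))
```

```text
(300, 440) [0.742 0.001 0.113] tool [-0.128 -0.01   0.039]
(330, 450) [ 0.697 -0.     0.162] tool [-0.087  0.008 -0.011]
(350, 450) [0.695 0.011 0.16 ] tool [-0.09   0.019 -0.008]
(375, 460) [0.694 0.026 0.16 ] tool [-0.096  0.033 -0.009]
(340, 470) [0.696 0.005 0.173] tool [-0.089  0.013 -0.022]
(270, 430) [0.843 0.01  0.   ] tool [-0.223 -0.046  0.151]
(400, 440) [ 0.607 -0.03   0.254] tool [ 0.007  0.02  -0.103]
at [ 622.1  -45.3  151.2 -154.1] F [-0.6  0.7 -1.6] gap 38.4 t 13.8
  dx 3 dy -7 dz 85 spin 0
 -> [ 622.4  -52.9   66.2 -154.1]
465 [[ 0.68  -0.086  0.106]
 [ 0.713 -0.053  0.136]
 [ 0.747 -0.027  0.152]]
```

>>> {"op": "jog_arm", "data": {"commands": [{"dx":3,"dy":-7,"dz":20,"spin":0},{"dx":3,"dy":-7,"dz":50,"spin":0},{"dx":3,"dy":-7,"dz":80,"spin":0},{"dx":3,"dy":-7,"dz":80,"spin":0},{"dx":3,"dy":-7,"dz":80,"spin":0}]}}

```text
time: 14.27
eef_pos: [0.6219, -0.0528, 0.0704]
tcp_rot: [[-0.899, -0.437, -0.002], [-0.437, 0.899, 0.0], [0.002, 0.001, -1.0]]
contact_force: [1.0, -0.2, -1.1]
finger_gap: 0.0382
grip_force: 32.9
```

>>> {"op": "jog_arm", "data": {"commands": [{"dx":0,"dy":0,"dz":0,"spin":0},{"dx":0,"dy":0,"dz":0,"spin":0},{"dx":0,"dy":0,"dz":0,"spin":0}]}}

```text
time: 14.52
eef_pos: [0.6236, -0.0531, 0.0723]
tcp_rot: [[-0.899, -0.437, 0.002], [-0.437, 0.899, -0.0], [-0.002, -0.001, -1.0]]
contact_force: [0.1, 0.6, -0.3]
finger_gap: 0.038
grip_force: 32.9
```

```bash
python3 -c "
from h import *
plan([(622.9,-52.8,50.5,205.6)])"
```

```text
at [ 623.6  -53.1   72.3 -154.1] F [ 0.1  0.6 -0.3] gap 38.0 t 14.5
  dx 0 dy 1 dz 22 spin 0
 -> [ 623.1  -52.2   50.3 -154.1]
```

>>> {"op": "jog_arm", "data": {"commands": [{"dx":0,"dy":0,"dz":10,"spin":0},{"dx":0,"dy":0,"dz":18,"spin":0},{"dx":0,"dy":0,"dz":22,"spin":0},{"dx":0,"dy":0,"dz":22,"spin":0},{"dx":0,"dy":0,"dz":22,"spin":0}]}}

```text
time: 14.93
eef_pos: [0.6241, -0.0528, 0.0501]
tcp_rot: [[-0.899, -0.438, 0.003], [-0.438, 0.899, -0.001], [-0.002, -0.002, -1.0]]
contact_force: [-4.3, -1.2, 28.7]
finger_gap: 0.0383
grip_force: 37.8
```

>>> {"op": "jog_arm", "data": {"commands": [{"dx":0,"dy":0,"dz":0,"spin":0},{"dx":0,"dy":0,"dz":0,"spin":0},{"dx":0,"dy":0,"dz":0,"spin":0},{"dx":0,"dy":0,"dz":0,"spin":0},{"dx":0,"dy":0,"dz":0,"spin":0}], "hand": 0.3}}

```text
time: 15.35
eef_pos: [0.6224, -0.0533, 0.048]
tcp_rot: [[-0.899, -0.437, -0.001], [-0.437, 0.899, 0.0], [0.0, 0.0, -1.0]]
contact_force: [0.1, 0.1, 0.2]
finger_gap: 0.0609
grip_force: 0.0
```

>>> {"op": "jog_arm", "data": {"commands": [{"dx":0,"dy":0,"dz":-15,"spin":0},{"dx":0,"dy":0,"dz":-50,"spin":0},{"dx":0,"dy":0,"dz":-90,"spin":0},{"dx":0,"dy":0,"dz":-130,"spin":0},{"dx":0,"dy":0,"dz":-130,"spin":0}]}}

```text
time: 15.77
eef_pos: [0.6258, -0.0519, 0.187]
tcp_rot: [[-0.899, -0.438, 0.009], [-0.438, 0.899, -0.0], [-0.008, -0.004, -1.0]]
contact_force: [0.5, 0.8, -0.3]
finger_gap: 0.061
grip_force: 0.0
```

```bash
python3 -c "
from h import *
plan([(570,-90,180,180)])"
```

```text
at [ 625.8  -51.9  187.  -154. ] F [ 0.5  0.8 -0.3] gap 61.0 t 15.8
  dx 67 dy -10 dz 7 spin 26
 -> [ 569.9  -90.3  180.  -180. ]
```

Run:
```python
from h import *
from station import manip
o,f=snap(manip,"wrist","w8");T=wristT(o,f)
hsv=cv2.cvtColor(f["pixels"],cv2.COLOR_BGR2HSV).astype(int)
m=(abs(hsv[...,0]-20)<8)&(hsv[...,1]>45)&(hsv[...,2]>90)
for c in blobs(m,1000): print("bar",c.mean(0).round(),rect(ray(f,c,.055,T)))
z=f["range_z"];v,u=np.mgrid[0:480,0:640];d=np.stack([(u-f["cx"])/f["fx"]*z,(v-f["cy"])/f["fy"]*z,z],-1)@T[:3,:3].T+T[:3,3]
k=d[(z>0)&(abs(d[...,2]-.095)<.004)&(np.hypot(d[...,0]-.5345,d[...,1]+.0675)<.025)]
print("knob top",len(k),rect(k),k.mean(0).round(4))
plan([(540,-80,160,180),(534.5,-67.5,120,160),(534.5,-67.5,63,160)])
```

```text
bar [317. 224.] [627.7 -49.8  88.1  40.3  27.3]
bar [443. 140.] [522.3  10.9  92.6  41.9  85.5]
bar [191.  70.] [ 559.5 -184.7  192.3    7.6  -75.3]
knob top 841 [536.3 -68.8  21.   20.6 -19.9] [ 0.5364 -0.069   0.0948]
at [ 624.7  -52.7  183.6 -154.1] F [-0.2  0.  -0.7] gap 61.0 t 15.8
  dx 88 dy 12 dz 24 spin 26
 -> [ 540.3  -80.4  159.6 -180.1]
  dx 6 dy 13 dz 40 spin 20
 -> [ 534.3  -67.4  119.6 -200.1]
  dx -0 dy -0 dz 57 spin -0
 -> [ 534.3  -67.4   62.6 -200.1]
```

View pics/w8.png

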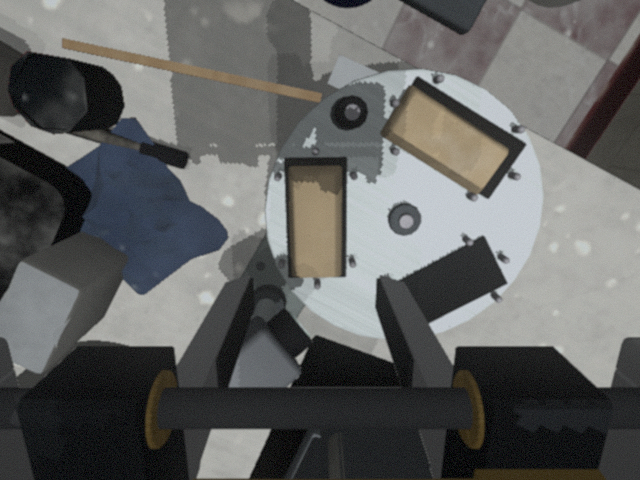

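Both bars lie inside their pins: bar 1 at (453,137) and bar 2 at (317,220). The third pad is empty and the knob is at (350,112). On to the knob.

>>> {"op": "jog_arm", "data": {"commands": [{"dx":22,"dy":3,"dz":6,"spin":7},{"dx":44,"dy":6,"dz":12,"spin":14},{"dx":66,"dy":9,"dz":18,"spin":21},{"dx":88,"dy":12,"dz":24,"spin":26},{"dx":88,"dy":12,"dz":24,"spin":26}], "hand": 0.1}}

```text
time: 16.23
eef_pos: [0.5341, -0.0826, 0.1533]
tcp_rot: [[-1.0, 0.009, -0.004], [0.009, 1.0, -0.002], [0.004, -0.002, -1.0]]
contact_force: [0.3, -0.6, 0.2]
finger_gap: 0.0517
grip_force: 0.0
```

>>> {"op": "jog_arm", "data": {"commands": [{"dx":5,"dy":12,"dz":15,"spin":7},{"dx":5,"dy":12,"dz":30,"spin":14},{"dx":5,"dy":12,"dz":40,"spin":20},{"dx":5,"dy":12,"dz":40,"spin":20},{"dx":5,"dy":12,"dz":40,"spin":20}]}}

```text
time: 16.65
eef_pos: [0.5332, -0.0685, 0.1145]
tcp_rot: [[-0.941, 0.339, -0.001], [0.339, 0.941, 0.0], [0.001, -0.0, -1.0]]
contact_force: [-1.0, -0.1, -0.6]
finger_gap: 0.0516
grip_force: 0.0
```

```bash
python3 -c "
from h import *
plan([(535.5,-68,63,160)])"
```

```text
at [533.2 -68.5 114.5 160.2] F [-1.  -0.1 -0.6] gap 51.6 t 16.6
  dx -2 dy 1 dz 52 spin 0
 -> [535.4 -68.2  62.5 160.2]
```

>>> {"op": "jog_arm", "data": {"commands": [{"dx":-2,"dy":1,"dz":15,"spin":0},{"dx":-2,"dy":1,"dz":30,"spin":0},{"dx":-2,"dy":1,"dz":45,"spin":0},{"dx":-2,"dy":1,"dz":50,"spin":0},{"dx":-2,"dy":1,"dz":50,"spin":0}]}}

```text
time: 17.07
eef_pos: [0.5351, -0.0685, 0.0635]
tcp_rot: [[-0.94, 0.341, -0.002], [0.341, 0.94, 0.001], [0.002, 0.0, -1.0]]
contact_force: [0.2, 0.4, 0.5]
finger_gap: 0.0517
grip_force: 0.0
```

>>> {"op": "jog_arm", "data": {"commands": [{"dx":0,"dy":0,"dz":0,"spin":0},{"dx":0,"dy":0,"dz":0,"spin":0},{"dx":0,"dy":0,"dz":0,"spin":0},{"dx":0,"dy":0,"dz":0,"spin":0},{"dx":0,"dy":0,"dz":0,"spin":0}], "hand": -0.8, "grip_force": 30}}

```text
time: 17.48
eef_pos: [0.5358, -0.0687, 0.065]
tcp_rot: [[-0.939, 0.343, 0.001], [0.343, 0.939, -0.0], [-0.001, 0.0, -1.0]]
contact_force: [0.8, 2.0, 0.9]
finger_gap: 0.0219
grip_force: 4.3
```

>>> {"op": "jog_arm", "data": {"commands": [{"dx":0,"dy":0,"dz":-5,"spin":0},{"dx":0,"dy":0,"dz":-10,"spin":0},{"dx":0,"dy":0,"dz":-14,"spin":0},{"dx":0,"dy":0,"dz":-14,"spin":0},{"dx":0,"dy":0,"dz":-14,"spin":0}]}}

```text
time: 17.9
eef_pos: [0.5357, -0.0686, 0.0788]
tcp_rot: [[-0.939, 0.343, 0.001], [0.343, 0.939, 0.0], [-0.0, 0.0, -1.0]]
contact_force: [2.2, 1.7, -5.5]
finger_gap: 0.0211
grip_force: 30.0
```

The plunger is lifted 14 mm. Now the arc about the axis. In tool axes each 24° call has the same rows.

Run:
```python
from h import *
from station import manip
o=manip.get_obs();R=o["tcp_rot"];c=np.array([591,15.]);k=o["eef_pos"][:2]*1000;r=k-c;print(np.hypot(*r),np.degrees(np.arctan2(r[1],r[0])))
X=R[:2,0];Y=R[:2,1]
for sgn in(-1,):
  for a in(4,9,14,19,24):
    t=np.radians(sgn*a);q=c+100*np.array([[np.cos(t),-np.sin(t)],[np.sin(t),np.cos(t)]])@(r/np.hypot(*r))
    d=q-k;print(a,(d@X).round(1),(d@Y).round(1),"spin",-sgn*a)
```

```text
100.2950756655435 -123.49428859848153
4 6.7 2.1 spin 4
9 14.9 5.1 spin 9
14 22.8 8.8 spin 14
19 30.3 13.1 spin 19
24 37.5 18.1 spin 24
```

>>> {"op": "jog_arm", "data": {"commands": [{"dx":7,"dy":2,"dz":0,"spin":4},{"dx":15,"dy":5,"dz":0,"spin":9},{"dx":23,"dy":9,"dz":0,"spin":14},{"dx":30,"dy":13,"dz":0,"spin":19},{"dx":37.5,"dy":18,"dz":0,"spin":24}]}}

```text
time: 18.32
eef_pos: [0.5063, -0.0389, 0.0784]
tcp_rot: [[-0.715, 0.699, 0.0], [0.699, 0.715, -0.0], [-0.0, 0.0, -1.0]]
contact_force: [3.6, 0.5, -4.8]
finger_gap: 0.0216
grip_force: 30.0
```

```bash
cat > arc.py <<'E'
from h import *
from station import manip
import sys
o=manip.get_obs();R=o["tcp_rot"];c=np.array([591,15.]);k=o["eef_pos"][:2]*1000;r=k-c
print("r",np.hypot(*r).round(1),"ang",(np.degrees(np.arctan2(r[1],r[0]))%360).round(1),"z",o["eef_pos"][2].round(4),"psi",np.degrees(np.arctan2(R[1,0],R[0,0])).round(1),"F",o["contact_force"].round(1),"gap",o["finger_gap"].round(4),o["grip_force"].round(1),"q7",o["qpos"].round(0))
E
python3 arc.py
```

```text
Traceback (most recent call last):
  File "arc.py", line 5, in <module>
    print("r",np.hypot(*r).round(1),"ang",(np.degrees(np.arctan2(r[1],r[0]))%360).round(1),"z",o["eef_pos"][2].round(4),"psi",np.degrees(np.arctan2(R[1,0],R[0,0])).round(1),"F",o["contact_force"].round(1),"gap",o["finger_gap"].round(4),o["grip_force"].round(1),"q7",o["qpos"].round(0))
                                                                                                                                                                                                                   ^^^^^^^^^^^^^^^^^^^^^
AttributeError: 'float' object has no attribute 'round'
```

>>> {"op": "jog_arm", "data": {"commands": [{"dx":7,"dy":2,"dz":0,"spin":4},{"dx":15,"dy":5,"dz":0,"spin":9},{"dx":23,"dy":9,"dz":0,"spin":14},{"dx":30,"dy":13,"dz":0,"spin":19},{"dx":37.5,"dy":18,"dz":0,"spin":24}]}}

```text
time: 18.73
eef_pos: [0.4917, 0.0, 0.0783]
tcp_rot: [[-0.369, 0.929, -0.0], [0.929, 0.369, -0.0], [-0.0, -0.001, -1.0]]
contact_force: [3.0, -0.2, -5.7]
finger_gap: 0.0213
grip_force: 30.0
```

>>> {"op": "jog_arm", "data": {"commands": [{"dx":7,"dy":2,"dz":0,"spin":4},{"dx":15,"dy":5,"dz":0,"spin":9},{"dx":23,"dy":9,"dz":0,"spin":14},{"dx":30,"dy":13,"dz":0,"spin":19},{"dx":37.5,"dy":18,"dz":0,"spin":24}]}}

```text
time: 19.15
eef_pos: [0.4941, 0.0415, 0.0782]
tcp_rot: [[0.04, 0.999, -0.001], [0.999, -0.04, -0.001], [-0.001, -0.001, -1.0]]
contact_force: [1.0, 0.0, -5.2]
finger_gap: 0.0213
grip_force: 30.0
```

```bash
sed -i 's/o\["finger_gap"\].round(4),o\["grip_force"\].round(1)/o["finger_gap"],o["grip_force"]/' arc.py
python3 arc.py
```

```text
r 100.5 ang 164.7 z 0.0782 psi 87.7 F [ 1.   0.  -5.2] gap 0.02129063003285641 29.996188580989838 q7 [ 16.  20. -33. 120.  16.  44. -29.]
```

>>> {"op": "jog_arm", "data": {"commands": [{"dx":7,"dy":2,"dz":0,"spin":4},{"dx":15,"dy":5,"dz":0,"spin":9},{"dx":23,"dy":9,"dz":0,"spin":14},{"dx":30,"dy":13,"dz":0,"spin":19},{"dx":37.5,"dy":18,"dz":0,"spin":24}]}}

```text
time: 19.57
eef_pos: [0.5133, 0.0785, 0.078]
tcp_rot: [[0.443, 0.896, -0.002], [0.896, -0.443, -0.001], [-0.001, -0.001, -1.0]]
contact_force: [-1.0, -1.1, -5.3]
finger_gap: 0.0214
grip_force: 30.0
```

>>> {"op": "jog_arm", "data": {"commands": [{"dx":7,"dy":2,"dz":0,"spin":4},{"dx":15,"dy":5,"dz":0,"spin":9},{"dx":23,"dy":9,"dz":0,"spin":14},{"dx":30,"dy":13,"dz":0,"spin":19},{"dx":37,"dy":17.5,"dz":0,"spin":23}]}}

```text
time: 19.98
eef_pos: [0.5454, 0.1043, 0.078]
tcp_rot: [[0.758, 0.652, -0.002], [0.652, -0.758, -0.0], [-0.002, -0.001, -1.0]]
contact_force: [-2.3, -1.4, -5.3]
finger_gap: 0.0212
grip_force: 30.0
```

>>> {"op": "jog_arm", "data": {"commands": [{"dx":0,"dy":0,"dz":0,"spin":0},{"dx":0,"dy":0,"dz":0,"spin":0},{"dx":0,"dy":0,"dz":0,"spin":0}]}}

```text
time: 20.23
eef_pos: [0.5451, 0.104, 0.0781]
tcp_rot: [[0.754, 0.657, -0.001], [0.657, -0.754, -0.0], [-0.001, -0.001, -1.0]]
contact_force: [-3.4, 2.3, -4.2]
finger_gap: 0.0214
grip_force: 30.0
```

```bash
python3 arc.py
```

```text
r 100.1 ang 117.3 z 0.0781 psi 41.1 F [-3.4  2.3 -4.2] gap 0.021424331821364044 29.99890834093094 q7 [  1.  24. -22. 113.  12.  46. -77.]
```

>>> {"op": "jog_arm", "data": {"commands": [{"dx":1.3,"dy":0.4,"dz":0,"spin":1},{"dx":1.3,"dy":0.4,"dz":3,"spin":1},{"dx":1.3,"dy":0.4,"dz":6,"spin":1},{"dx":1.3,"dy":0.4,"dz":9,"spin":1},{"dx":1.3,"dy":0.4,"dz":9,"spin":1}]}}

```text
time: 20.65
eef_pos: [0.5466, 0.1046, 0.0691]
tcp_rot: [[0.766, 0.643, -0.001], [0.643, -0.766, 0.0], [-0.001, -0.001, -1.0]]
contact_force: [-4.1, 4.0, -3.9]
finger_gap: 0.0212
grip_force: 30.0
```

>>> {"op": "jog_arm", "data": {"commands": [{"dx":0,"dy":0,"dz":2,"spin":0},{"dx":0,"dy":0,"dz":4,"spin":0},{"dx":0,"dy":0,"dz":4,"spin":0},{"dx":0,"dy":0,"dz":4,"spin":0},{"dx":0,"dy":0,"dz":4,"spin":0}]}}

```text
time: 21.07
eef_pos: [0.5468, 0.1047, 0.0656]
tcp_rot: [[0.766, 0.643, -0.001], [0.643, -0.766, 0.0], [-0.0, -0.001, -1.0]]
contact_force: [-4.3, 3.2, -3.4]
finger_gap: 0.0218
grip_force: 30.0
```

```bash
python3 arc.py
```

```text
r 100.0 ang 116.2 z 0.0656 psi 40.0 F [-4.3  3.2 -3.4] gap 0.021792240905699714 29.99911218881607 q7 [  0.  25. -22. 113.  13.  45. -79.]
```

>>> {"op": "jog_arm", "data": {"commands": [{"dx":0,"dy":0,"dz":0,"spin":0},{"dx":0,"dy":0,"dz":0,"spin":0},{"dx":0,"dy":0,"dz":0,"spin":0},{"dx":0,"dy":0,"dz":0,"spin":0},{"dx":0,"dy":0,"dz":0,"spin":0}], "hand": 0.1}}

```text
time: 21.48
eef_pos: [0.5476, 0.1044, 0.0657]
tcp_rot: [[0.767, 0.642, 0.001], [0.642, -0.767, 0.0], [0.0, 0.0, -1.0]]
contact_force: [-0.1, 0.3, 1.1]
finger_gap: 0.0502
grip_force: 0.0
```

>>> {"op": "jog_arm", "data": {"commands": [{"dx":0,"dy":0,"dz":-25,"spin":0},{"dx":0,"dy":0,"dz":-60,"spin":0},{"dx":0,"dy":0,"dz":-100,"spin":0},{"dx":0,"dy":0,"dz":-140,"spin":0},{"dx":0,"dy":0,"dz":-160,"spin":0}]}}

```text
time: 21.9
eef_pos: [0.5486, 0.105, 0.2304]
tcp_rot: [[0.767, 0.642, 0.005], [0.642, -0.767, 0.001], [0.004, 0.002, -1.0]]
contact_force: [0.5, -0.2, -0.3]
finger_gap: 0.0515
grip_force: 0.0
```

Run:
```python
from h import *
plan([(470,-60,240,30),(450,-300,260,0),(450,-425,250,-3)])
```

```text
at [548.6 105.  230.4  39.9] F [ 0.5 -0.2 -0.3] gap 51.5 t 21.9
  dx -166 dy 76 dz -10 spin 10
 -> [470.2 -59.8 240.4  29.9]
  dx -69 dy 99 dz -10 spin 15
  dx -40 dy 113 dz -10 spin 15
 -> [ 4.503e+02 -2.995e+02  2.604e+02 -1.000e-01]
  dx -0 dy 125 dz 10 spin 3
 -> [ 450.1 -424.5  250.4   -3.1]
```

>>> {"op": "jog_arm", "data": {"commands": [{"dx":-33,"dy":15,"dz":-2,"spin":2},{"dx":-66,"dy":30,"dz":-4,"spin":4},{"dx":-100,"dy":46,"dz":-6,"spin":6},{"dx":-133,"dy":61,"dz":-8,"spin":8},{"dx":-166,"dy":76,"dz":-10,"spin":10}]}}

```text
time: 22.32
eef_pos: [0.4678, -0.0618, 0.2359]
tcp_rot: [[0.867, 0.498, 0.001], [0.498, -0.867, -0.0], [0.001, 0.0, -1.0]]
contact_force: [1.3, -0.3, 0.2]
finger_gap: 0.0513
grip_force: 0.0
```

>>> {"op": "jog_arm", "data": {"commands": [{"dx":0,"dy":0,"dz":0,"spin":0},{"dx":0,"dy":0,"dz":0,"spin":0},{"dx":0,"dy":0,"dz":0,"spin":0}]}}

```text
time: 22.57
eef_pos: [0.469, -0.0601, 0.2358]
tcp_rot: [[0.867, 0.499, 0.001], [0.499, -0.867, 0.0], [0.001, 0.0, -1.0]]
contact_force: [0.3, 0.2, 0.2]
finger_gap: 0.0518
grip_force: 0.0
```

```bash
cat > chk.py <<'E'
from h import *
from station import manip
import sys
kx,ky=float(sys.argv[2]),float(sys.argv[3])
o,f=snap(manip,"wrist",sys.argv[1]);T=wristT(o,f)
hsv=cv2.cvtColor(f["pixels"],cv2.COLOR_BGR2HSV).astype(int)
m=(abs(hsv[...,0]-20)<8)&(hsv[...,1]>45)&(hsv[...,2]>90)
for c in blobs(m,1000): print("bar",c.mean(0).round(),rect(ray(f,c,.055,T)))
z=f["range_z"];v,u=np.mgrid[0:480,0:640];d=np.stack([(u-f["cx"])/f["fx"]*z,(v-f["cy"])/f["fy"]*z,z],-1)@T[:3,:3].T+T[:3,3]
k=d[(z>0)&(d[...,2]>.085)&(d[...,2]<.13)&(np.hypot(d[...,0]-kx,d[...,1]-ky)<.025)]
if len(k): 
    top=k[k[:,2]>np.percentile(k[:,2],95)-.004]
    print("knob",len(k),"top z",np.percentile(k[:,2],[50,95]).round(4),rect(top))
plan([])
E
python3 chk.py w9 .548 .105
```

```text
bar [470. 195.] [ 558.3 -179.2  194.5    6.8  -75.5]
bar [264. 123.] [517.4  17.1  94.3  41.1  86.4]
knob 810 top z [0.0947 0.0966] [547.3 104.1  20.7  20.6  44.1]
at [469.1 -59.5 235.6  30. ] F [ 0.9  0.3 -0.7] gap 51.6 t 22.6
```

View pics/w9.png

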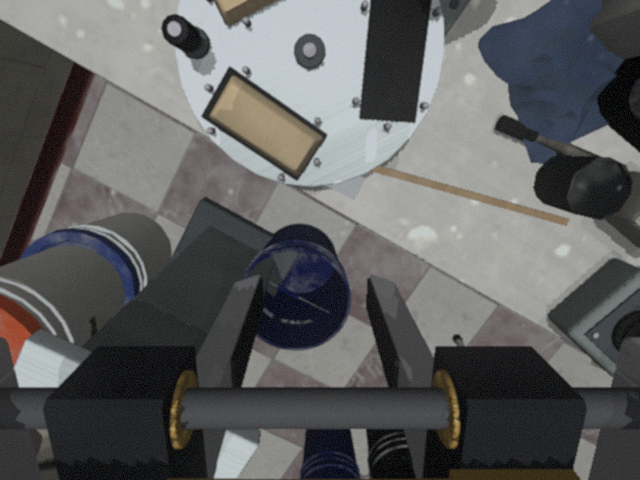

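The table is at the camera position. The knob at (180,32) has its top at 95 mm, so the plunger is home. The bars lie on their pads at (264,123) and (250,5). On to the jog stick.

>>> {"op": "jog_arm", "data": {"commands": [{"dx":-15,"dy":20,"dz":-2,"spin":4},{"dx":-30,"dy":45,"dz":-4,"spin":8},{"dx":-45,"dy":65,"dz":-6,"spin":12},{"dx":-60,"dy":85,"dz":-10,"spin":15},{"dx":-69,"dy":99,"dz":-10,"spin":15}]}}

```text
time: 23.03
eef_pos: [0.4588, -0.1817, 0.2459]
tcp_rot: [[0.967, 0.255, 0.0], [0.255, -0.967, -0.0], [0.0, 0.0, -1.0]]
contact_force: [0.2, -0.5, 1.0]
finger_gap: 0.0519
grip_force: 0.0
```

>>> {"op": "jog_arm", "data": {"commands": [{"dx":-10,"dy":25,"dz":-10,"spin":4},{"dx":-20,"dy":50,"dz":-10,"spin":8},{"dx":-30,"dy":75,"dz":-10,"spin":12},{"dx":-40,"dy":113,"dz":-10,"spin":15},{"dx":-40,"dy":113,"dz":-10,"spin":15}]}}

```text
time: 23.45
eef_pos: [0.4485, -0.3055, 0.2551]
tcp_rot: [[1.0, -0.009, -0.001], [-0.009, -1.0, -0.002], [-0.001, 0.002, -1.0]]
contact_force: [-1.4, 1.8, -2.0]
finger_gap: 0.0519
grip_force: 0.0
```

>>> {"op": "jog_arm", "data": {"commands": [{"dx":0,"dy":35,"dz":0,"spin":1},{"dx":0,"dy":65,"dz":0,"spin":2},{"dx":0,"dy":95,"dz":0,"spin":3},{"dx":0,"dy":115,"dz":0,"spin":3},{"dx":0,"dy":115,"dz":0,"spin":3}]}}

```text
time: 23.87
eef_pos: [0.4487, -0.4182, 0.2545]
tcp_rot: [[0.998, -0.056, -0.001], [-0.056, -0.998, -0.0], [-0.001, 0.001, -1.0]]
contact_force: [-0.4, 0.2, 0.0]
finger_gap: 0.0516
grip_force: 0.0
```

>>> {"op": "jog_arm", "data": {"commands": [{"dx":0,"dy":0,"dz":0,"spin":0},{"dx":0,"dy":0,"dz":0,"spin":0},{"dx":0,"dy":0,"dz":0,"spin":0}]}}

```text
time: 24.12
eef_pos: [0.4496, -0.4136, 0.2554]
tcp_rot: [[0.999, -0.051, 0.0], [-0.051, -0.999, 0.001], [0.0, -0.001, -1.0]]
contact_force: [0.5, 0.3, 0.6]
finger_gap: 0.0517
grip_force: 0.0
```

Run:
```python
from h import *
from station import manip
plan([])
o,f=snap(manip,"wrist","w10");T=wristT(o,f)
z=f["range_z"];v,u=np.mgrid[0:480,0:640];d=np.stack([(u-f["cx"])/f["fx"]*z,(v-f["cy"])/f["fy"]*z,z],-1)@T[:3,:3].T+T[:3,3]
reg=(z>0)&(d[...,0]>.44)&(d[...,0]<.62)&(d[...,1]<-.33)&(d[...,1]>-.52)
b=reg&(abs(d[...,2]-.049)<.004)
c=max(blobs(b,50),key=len);print("box",rect(d[c[:,1],c[:,0]]),rect(ray(f,c,.049,T)))
for zz in(.115,.125,.135,.145,.152):
    q=d[reg&(abs(d[...,2]-zz)<.004)];print(zz,len(q),q.min(0).round(3) if len(q) else "",q.max(0).round(3) if len(q) else "")
```

```text
at [ 449.6 -413.6  255.4   -2.9] F [0.5 0.3 0.6] gap 51.7 t 24.1
box [ 527.1 -420.    96.2   96.1   78.7] [ 527.2 -420.    95.4   95.1   78.6]
0.115 217 [ 0.515 -0.52   0.111] [ 0.567 -0.507  0.119]
0.125 221 [ 0.516 -0.52   0.121] [ 0.567 -0.507  0.129]
0.135 264 [ 0.515 -0.52   0.131] [ 0.567 -0.406  0.139]
0.145 1357 [ 0.513 -0.52   0.141] [ 0.567 -0.405  0.149]
0.152 1682 [ 0.515 -0.52   0.148] [ 0.567 -0.408  0.156]
```

View pics/w10.png

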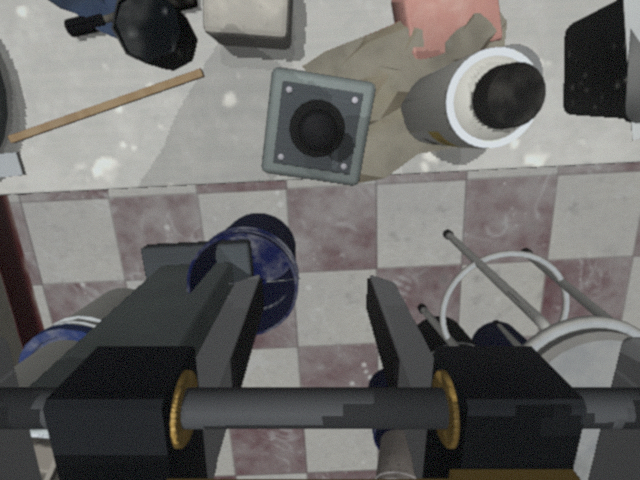

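The box is centred at (318,125) in the image, which is (0.527, −0.420) m with a yaw of −11.4°. The stick is upright in its middle and the bottle is about 120 mm to the right. I'll cage the stick with a 42 mm opening.

Run:
```python
from h import *
plan([(527,-420,175,-11.4),(527,-420,118,-11.4)])
```

```text
at [ 449.5 -413.7  255.5   -3. ] F [-0.1  0.3 -0.6] gap 52.0 t 24.2
  dx 78 dy 2 dz 81 spin 8
 -> [ 527.3 -419.7  174.5  -11. ]
  dx -0 dy 0 dz 57 spin 0
 -> [ 527.3 -419.7  117.5  -11. ]
```

>>> {"op": "jog_arm", "data": {"commands": [{"dx":25,"dy":1,"dz":25,"spin":4},{"dx":55,"dy":2,"dz":45,"spin":8},{"dx":78,"dy":2,"dz":65,"spin":8},{"dx":78,"dy":2,"dz":80,"spin":8},{"dx":78,"dy":2,"dz":80,"spin":8}], "hand": -0.1}}

```text
time: 24.58
eef_pos: [0.5268, -0.4186, 0.1719]
tcp_rot: [[0.982, -0.189, -0.004], [-0.189, -0.982, 0.003], [-0.004, -0.002, -1.0]]
contact_force: [-2.0, 0.3, -0.5]
finger_gap: 0.0422
grip_force: 0.0
```

>>> {"op": "jog_arm", "data": {"commands": [{"dx":0,"dy":0,"dz":0,"spin":0},{"dx":0,"dy":0,"dz":0,"spin":0},{"dx":0,"dy":0,"dz":0,"spin":0}]}}

```text
time: 24.83
eef_pos: [0.5265, -0.4217, 0.1772]
tcp_rot: [[0.981, -0.193, 0.002], [-0.193, -0.981, -0.001], [0.002, 0.001, -1.0]]
contact_force: [0.3, -0.8, -0.4]
finger_gap: 0.0419
grip_force: 0.0
```

Run:
```python
from h import *
plan([(527,-420,118,-11.4)])
```

```text
at [ 526.5 -421.7  177.2  -11.1] F [ 0.3 -0.8 -0.4] gap 41.9 t 24.8
  dx 0 dy -2 dz 59 spin 0
 -> [ 526.8 -419.7  118.2  -11.1]
```

>>> {"op": "jog_arm", "data": {"commands": [{"dx":0,"dy":-1.5,"dz":15,"spin":0},{"dx":0,"dy":-1.5,"dz":35,"spin":0},{"dx":0,"dy":-1.5,"dz":55,"spin":0},{"dx":0,"dy":-1.5,"dz":59,"spin":0},{"dx":0,"dy":-1.5,"dz":59,"spin":0}]}}

```text
time: 25.25
eef_pos: [0.5262, -0.4196, 0.1164]
tcp_rot: [[0.981, -0.192, -0.001], [-0.192, -0.981, 0.001], [-0.001, -0.0, -1.0]]
contact_force: [0.1, -0.5, 0.4]
finger_gap: 0.0424
grip_force: 0.0
```

>>> {"op": "jog_arm", "data": {"commands": [{"dx":0,"dy":-7,"dz":0,"spin":0},{"dx":0,"dy":-14,"dz":0,"spin":0},{"dx":0,"dy":-22,"dz":0,"spin":0},{"dx":0,"dy":-30,"dz":0,"spin":0},{"dx":0,"dy":-34,"dz":0,"spin":0}]}}

```text
time: 25.67
eef_pos: [0.5341, -0.3853, 0.1172]
tcp_rot: [[0.982, -0.191, 0.001], [-0.191, -0.982, -0.001], [0.001, 0.001, -1.0]]
contact_force: [1.4, -5.9, -3.9]
finger_gap: 0.0426
grip_force: 2.9
```

>>> {"op": "jog_arm", "data": {"commands": [{"dx":0,"dy":0,"dz":0,"spin":0},{"dx":0,"dy":0,"dz":0,"spin":0},{"dx":0,"dy":0,"dz":0,"spin":0}]}}

```text
time: 25.92
eef_pos: [0.5336, -0.3868, 0.1169]
tcp_rot: [[0.981, -0.192, 0.001], [-0.192, -0.981, -0.001], [0.001, 0.001, -1.0]]
contact_force: [1.6, -4.3, 2.2]
finger_gap: 0.0425
grip_force: 2.0
```

>>> {"op": "jog_arm", "data": {"commands": [{"dx":0,"dy":-2,"dz":0,"spin":0},{"dx":0,"dy":-2,"dz":0,"spin":0},{"dx":0,"dy":-2,"dz":0,"spin":0},{"dx":0,"dy":-2,"dz":0,"spin":0},{"dx":0,"dy":-2,"dz":0,"spin":0}]}}

```text
time: 26.33
eef_pos: [0.5339, -0.385, 0.1167]
tcp_rot: [[0.981, -0.192, 0.001], [-0.192, -0.981, -0.001], [0.001, 0.0, -1.0]]
contact_force: [1.7, -5.1, 1.0]
finger_gap: 0.042
grip_force: 2.2
```

Run:
```python
from h import *
from station import manip
plan([])
o,f=snap(manip,"wrist","w11");T=wristT(o,f)
z=f["range_z"];v,u=np.mgrid[0:480,0:640];d=np.stack([(u-f["cx"])/f["fx"]*z,(v-f["cy"])/f["fy"]*z,z],-1)@T[:3,:3].T+T[:3,3]
L=(d-[.527,-.42,0])@np.array([[.98,.198,0],[-.198,.98,0],[0,0,1]]).T
q=L[(z>0)&(abs(L[...,0])<.02)&(L[...,2]>.12)&(L[...,2]<.155)&(abs(L[...,1])<.06)]
print(len(q),np.percentile(q,[2,50,98],axis=0).round(3))
```

```text
at [ 533.9 -385.   116.7  -11.1] F [ 1.7 -5.1  1. ] gap 42.0 t 26.3
3747 [[ 0.002 -0.     0.122]
 [ 0.013  0.02   0.142]
 [ 0.02   0.054  0.154]]
```

>>> {"op": "jog_arm", "data": {"commands": [{"dx":0,"dy":0,"dz":0,"spin":0},{"dx":0,"dy":0,"dz":0,"spin":0},{"dx":0,"dy":0,"dz":0,"spin":0},{"dx":0,"dy":0,"dz":0,"spin":0},{"dx":0,"dy":0,"dz":0,"spin":0}]}}

```text
time: 26.8
eef_pos: [0.5339, -0.385, 0.1167]
tcp_rot: [[0.981, -0.193, 0.001], [-0.193, -0.981, -0.001], [0.001, 0.0, -1.0]]
contact_force: [2.1, -5.7, 1.0]
finger_gap: 0.0423
grip_force: 2.2
```

>>> {"op": "jog_arm", "data": {"commands": [{"dx":0,"dy":0,"dz":0,"spin":0},{"dx":0,"dy":0,"dz":0,"spin":0},{"dx":0,"dy":0,"dz":0,"spin":0},{"dx":0,"dy":0,"dz":0,"spin":0},{"dx":0,"dy":0,"dz":0,"spin":0}]}}

```text
time: 27.22
eef_pos: [0.5339, -0.385, 0.1166]
tcp_rot: [[0.981, -0.192, 0.001], [-0.192, -0.981, -0.0], [0.001, 0.0, -1.0]]
contact_force: [0.9, -5.0, 1.7]
finger_gap: 0.0426
grip_force: 2.2
```

>>> {"op": "jog_arm", "data": {"commands": [{"dx":0,"dy":0,"dz":0,"spin":0},{"dx":0,"dy":0,"dz":0,"spin":0},{"dx":0,"dy":0,"dz":0,"spin":0},{"dx":0,"dy":0,"dz":0,"spin":0},{"dx":0,"dy":0,"dz":0,"spin":0}]}}

```text
time: 27.63
eef_pos: [0.5339, -0.385, 0.1167]
tcp_rot: [[0.981, -0.192, 0.001], [-0.192, -0.981, -0.001], [0.001, 0.0, -1.0]]
contact_force: [2.7, -5.0, 1.0]
finger_gap: 0.0421
grip_force: 2.2
```

>>> {"op": "jog_arm", "data": {"commands": [{"dx":0,"dy":0,"dz":0,"spin":0},{"dx":0,"dy":0,"dz":0,"spin":0},{"dx":0,"dy":0,"dz":0,"spin":0},{"dx":0,"dy":0,"dz":0,"spin":0},{"dx":0,"dy":0,"dz":0,"spin":0}]}}

```text
time: 28.05
eef_pos: [0.5339, -0.385, 0.1167]
tcp_rot: [[0.981, -0.192, 0.001], [-0.192, -0.981, -0.0], [0.001, 0.0, -1.0]]
contact_force: [2.0, -4.6, 0.2]
finger_gap: 0.0423
grip_force: 2.2
```

>>> {"op": "jog_arm", "data": {"commands": [{"dx":0,"dy":0,"dz":0,"spin":0},{"dx":0,"dy":0,"dz":0,"spin":0},{"dx":0,"dy":0,"dz":0,"spin":0},{"dx":0,"dy":0,"dz":0,"spin":0},{"dx":0,"dy":0,"dz":0,"spin":0}]}}

```text
time: 28.47
eef_pos: [0.5339, -0.385, 0.1166]
tcp_rot: [[0.981, -0.192, 0.001], [-0.192, -0.981, -0.001], [0.001, 0.0, -1.0]]
contact_force: [1.6, -5.4, 1.6]
finger_gap: 0.0425
grip_force: 2.2
```

Held left for 2.8 s at about 0.39 rad. Back to centre with a pause, then right.

>>> {"op": "jog_arm", "data": {"commands": [{"dx":0,"dy":12,"dz":0,"spin":0},{"dx":0,"dy":24,"dz":0,"spin":0},{"dx":0,"dy":35,"dz":0,"spin":0},{"dx":0,"dy":35,"dz":0,"spin":0},{"dx":0,"dy":35,"dz":0,"spin":0}]}}

```text
time: 28.88
eef_pos: [0.5263, -0.4196, 0.1161]
tcp_rot: [[0.981, -0.194, -0.001], [-0.194, -0.981, 0.0], [-0.001, -0.0, -1.0]]
contact_force: [0.3, 0.0, 0.2]
finger_gap: 0.0423
grip_force: 0.0
```

>>> {"op": "jog_arm", "data": {"commands": [{"dx":0,"dy":0,"dz":0,"spin":0},{"dx":0,"dy":0,"dz":0,"spin":0},{"dx":0,"dy":0,"dz":0,"spin":0},{"dx":0,"dy":0,"dz":0,"spin":0},{"dx":0,"dy":0,"dz":0,"spin":0}]}}

```text
time: 29.3
eef_pos: [0.5272, -0.4184, 0.1166]
tcp_rot: [[0.981, -0.192, 0.0], [-0.192, -0.981, 0.0], [0.0, -0.0, -1.0]]
contact_force: [0.2, 0.6, -0.6]
finger_gap: 0.0422
grip_force: 0.0
```

>>> {"op": "jog_arm", "data": {"commands": [{"dx":0,"dy":0,"dz":0,"spin":0},{"dx":0,"dy":0,"dz":0,"spin":0},{"dx":0,"dy":0,"dz":0,"spin":0},{"dx":0,"dy":0,"dz":0,"spin":0},{"dx":0,"dy":0,"dz":0,"spin":0}]}}

```text
time: 29.72
eef_pos: [0.527, -0.4187, 0.1165]
tcp_rot: [[0.981, -0.192, -0.0], [-0.192, -0.981, 0.0], [-0.0, -0.0, -1.0]]
contact_force: [-0.6, 0.9, 0.1]
finger_gap: 0.042
grip_force: 0.0
```

>>> {"op": "jog_arm", "data": {"commands": [{"dx":0,"dy":7,"dz":0,"spin":0},{"dx":0,"dy":14,"dz":0,"spin":0},{"dx":0,"dy":22,"dz":0,"spin":0},{"dx":0,"dy":30,"dz":0,"spin":0},{"dx":0,"dy":35,"dz":0,"spin":0}]}}

```text
time: 30.13
eef_pos: [0.5198, -0.4538, 0.116]
tcp_rot: [[0.981, -0.193, -0.0], [-0.193, -0.981, 0.001], [-0.001, -0.001, -1.0]]
contact_force: [2.1, 5.6, -4.8]
finger_gap: 0.0424
grip_force: 3.0
```

>>> {"op": "jog_arm", "data": {"commands": [{"dx":0,"dy":0,"dz":0,"spin":0},{"dx":0,"dy":0,"dz":0,"spin":0},{"dx":0,"dy":0,"dz":0,"spin":0}]}}

```text
time: 30.38
eef_pos: [0.5202, -0.4526, 0.1163]
tcp_rot: [[0.981, -0.192, -0.0], [-0.192, -0.981, 0.001], [-0.001, -0.001, -1.0]]
contact_force: [-0.3, 4.5, -1.6]
finger_gap: 0.0427
grip_force: 2.3
```

Force is 4.5 N, about 0.34 rad. I'll add 2 mm and hold.

>>> {"op": "jog_arm", "data": {"commands": [{"dx":0,"dy":2,"dz":0,"spin":0},{"dx":0,"dy":2,"dz":0,"spin":0},{"dx":0,"dy":2,"dz":0,"spin":0},{"dx":0,"dy":2,"dz":0,"spin":0},{"dx":0,"dy":2,"dz":0,"spin":0}]}}

```text
time: 30.8
eef_pos: [0.5199, -0.4541, 0.1161]
tcp_rot: [[0.982, -0.191, -0.001], [-0.191, -0.982, 0.001], [-0.001, -0.001, -1.0]]
contact_force: [0.2, 4.6, -3.1]
finger_gap: 0.0421
grip_force: 2.7
```

>>> {"op": "jog_arm", "data": {"commands": [{"dx":0,"dy":0,"dz":0,"spin":0},{"dx":0,"dy":0,"dz":0,"spin":0},{"dx":0,"dy":0,"dz":0,"spin":0},{"dx":0,"dy":0,"dz":0,"spin":0},{"dx":0,"dy":0,"dz":0,"spin":0}]}}

```text
time: 31.22
eef_pos: [0.5199, -0.4541, 0.1162]
tcp_rot: [[0.982, -0.191, -0.001], [-0.191, -0.982, 0.001], [-0.001, -0.001, -1.0]]
contact_force: [0.6, 5.4, -3.4]
finger_gap: 0.0425
grip_force: 2.7
```

>>> {"op": "jog_arm", "data": {"commands": [{"dx":0,"dy":0,"dz":0,"spin":0},{"dx":0,"dy":0,"dz":0,"spin":0},{"dx":0,"dy":0,"dz":0,"spin":0},{"dx":0,"dy":0,"dz":0,"spin":0},{"dx":0,"dy":0,"dz":0,"spin":0}]}}

```text
time: 31.63
eef_pos: [0.5199, -0.4541, 0.1162]
tcp_rot: [[0.982, -0.191, -0.001], [-0.191, -0.982, 0.001], [-0.001, -0.001, -1.0]]
contact_force: [0.3, 5.4, -4.0]
finger_gap: 0.0426
grip_force: 2.7
```

>>> {"op": "jog_arm", "data": {"commands": [{"dx":0,"dy":0,"dz":0,"spin":0},{"dx":0,"dy":0,"dz":0,"spin":0},{"dx":0,"dy":0,"dz":0,"spin":0},{"dx":0,"dy":0,"dz":0,"spin":0},{"dx":0,"dy":0,"dz":0,"spin":0}]}}

```text
time: 32.05
eef_pos: [0.5199, -0.4542, 0.1161]
tcp_rot: [[0.982, -0.191, -0.001], [-0.191, -0.982, 0.001], [-0.001, -0.001, -1.0]]
contact_force: [0.4, 5.0, -3.4]
finger_gap: 0.0423
grip_force: 2.7
```

>>> {"op": "jog_arm", "data": {"commands": [{"dx":0,"dy":0,"dz":0,"spin":0},{"dx":0,"dy":0,"dz":0,"spin":0},{"dx":0,"dy":0,"dz":0,"spin":0},{"dx":0,"dy":0,"dz":0,"spin":0},{"dx":0,"dy":0,"dz":0,"spin":0}]}}

```text
time: 32.47
eef_pos: [0.5199, -0.4541, 0.1162]
tcp_rot: [[0.982, -0.191, -0.001], [-0.191, -0.982, 0.001], [-0.001, -0.001, -1.0]]
contact_force: [0.9, 5.0, -3.7]
finger_gap: 0.0428
grip_force: 2.7
```

>>> {"op": "jog_arm", "data": {"commands": [{"dx":0,"dy":0,"dz":0,"spin":0},{"dx":0,"dy":0,"dz":0,"spin":0},{"dx":0,"dy":0,"dz":0,"spin":0},{"dx":0,"dy":0,"dz":0,"spin":0},{"dx":0,"dy":0,"dz":0,"spin":0}]}}

```text
time: 32.88
eef_pos: [0.5199, -0.4541, 0.1161]
tcp_rot: [[0.982, -0.191, -0.001], [-0.191, -0.982, 0.001], [-0.001, -0.001, -1.0]]
contact_force: [0.1, 6.3, -3.6]
finger_gap: 0.0423
grip_force: 2.7
```

>>> {"op": "jog_arm", "data": {"commands": [{"dx":0,"dy":-12,"dz":0,"spin":0},{"dx":0,"dy":-24,"dz":0,"spin":0},{"dx":0,"dy":-35.5,"dz":0,"spin":0},{"dx":0,"dy":-35.5,"dz":0,"spin":0},{"dx":0,"dy":-35.5,"dz":0,"spin":0}]}}

```text
time: 33.3
eef_pos: [0.5273, -0.4192, 0.1169]
tcp_rot: [[0.982, -0.19, 0.001], [-0.19, -0.982, -0.0], [0.001, 0.0, -1.0]]
contact_force: [0.0, -0.2, -0.4]
finger_gap: 0.0427
grip_force: 0.0
```

>>> {"op": "jog_arm", "data": {"commands": [{"dx":0,"dy":0,"dz":0,"spin":0},{"dx":0,"dy":0,"dz":0,"spin":0},{"dx":0,"dy":0,"dz":0,"spin":0},{"dx":0,"dy":0,"dz":0,"spin":0},{"dx":0,"dy":0,"dz":0,"spin":0}]}}

```text
time: 33.72
eef_pos: [0.5266, -0.4205, 0.1164]
tcp_rot: [[0.981, -0.192, -0.0], [-0.192, -0.981, 0.0], [-0.0, -0.0, -1.0]]
contact_force: [-0.5, -0.2, -0.7]
finger_gap: 0.0423
grip_force: 0.0
```

>>> {"op": "jog_arm", "data": {"commands": [{"dx":0,"dy":0,"dz":-30,"spin":0},{"dx":0,"dy":0,"dz":-60,"spin":0},{"dx":0,"dy":0,"dz":-100,"spin":0},{"dx":0,"dy":0,"dz":-130,"spin":0},{"dx":0,"dy":0,"dz":-130,"spin":0}]}}

```text
time: 34.13
eef_pos: [0.5287, -0.422, 0.2535]
tcp_rot: [[0.981, -0.193, 0.007], [-0.193, -0.981, -0.005], [0.008, 0.003, -1.0]]
contact_force: [0.9, 0.3, 0.5]
finger_gap: 0.0424
grip_force: 0.0
```

Run:
```python
from h import *
plan([(465,-240,230,20),(469,-40,236,35)])
```

```text
at [ 528.7 -422.   253.5  -11.1] F [0.9 0.3 0.5] gap 42.4 t 34.1
  dx -98 dy -166 dz 23 spin -31
 -> [ 464.5 -240.2  230.5   19.9]
  dx 36 dy -93 dz -3 spin -8
  dx 49 dy -88 dz -3 spin -7
 -> [468.8 -39.8 236.5  34.9]
```

>>> {"op": "jog_arm", "data": {"commands": [{"dx":-20,"dy":-33,"dz":0,"spin":-6},{"dx":-40,"dy":-66,"dz":5,"spin":-12},{"dx":-60,"dy":-100,"dz":10,"spin":-18},{"dx":-80,"dy":-133,"dz":15,"spin":-25},{"dx":-98,"dy":-166,"dz":20,"spin":-31}], "hand": 0.1}}

```text
time: 34.55
eef_pos: [0.4612, -0.237, 0.2261]
tcp_rot: [[0.938, 0.347, -0.0], [0.347, -0.938, -0.0], [-0.0, 0.0, -1.0]]
contact_force: [0.3, 0.4, 0.5]
finger_gap: 0.0518
grip_force: 0.0
```

>>> {"op": "jog_arm", "data": {"commands": [{"dx":12,"dy":-30,"dz":0,"spin":-2},{"dx":24,"dy":-60,"dz":0,"spin":-4},{"dx":36,"dy":-93,"dz":0,"spin":-8},{"dx":36,"dy":-93,"dz":0,"spin":-8},{"dx":36,"dy":-93,"dz":0,"spin":-8}]}}

```text
time: 34.97
eef_pos: [0.4647, -0.1373, 0.2267]
tcp_rot: [[0.882, 0.471, 0.001], [0.471, -0.882, -0.0], [0.0, 0.0, -1.0]]
contact_force: [0.4, 0.1, -0.4]
finger_gap: 0.0518
grip_force: 0.0
```

>>> {"op": "jog_arm", "data": {"commands": [{"dx":16,"dy":-30,"dz":0,"spin":-2},{"dx":32,"dy":-60,"dz":0,"spin":-4},{"dx":49,"dy":-88,"dz":0,"spin":-7},{"dx":49,"dy":-88,"dz":0,"spin":-7},{"dx":49,"dy":-88,"dz":0,"spin":-7}]}}

```text
time: 35.38
eef_pos: [0.4669, -0.0377, 0.2265]
tcp_rot: [[0.819, 0.573, 0.0], [0.573, -0.819, 0.0], [0.0, 0.0, -1.0]]
contact_force: [-0.1, -1.0, -0.5]
finger_gap: 0.0521
grip_force: 0.0
```

>>> {"op": "jog_arm", "data": {"commands": [{"dx":0,"dy":0,"dz":0,"spin":0},{"dx":0,"dy":0,"dz":0,"spin":0},{"dx":0,"dy":0,"dz":0,"spin":0}]}}

```text
time: 35.63
eef_pos: [0.4666, -0.0394, 0.2264]
tcp_rot: [[0.821, 0.57, -0.0], [0.57, -0.821, -0.0], [-0.0, -0.0, -1.0]]
contact_force: [0.6, -0.0, 0.6]
finger_gap: 0.0514
grip_force: 0.0
```

```bash
python3 chk.py w12 .548 .105
python3 - <<'E'
from h import *
plan([(500,60,200,37),(547.2,104.5,130,40),(547.2,104.5,64,40)])
E
```

```text
bar [489. 219.] [ 557.9 -176.5  192.2    6.7  -75.4]
bar [291. 131.] [517.1  17.6  94.   40.9  86.2]
knob 833 top z [0.0946 0.0964] [547.  104.3  20.9  20.7  13.3]
at [466.6 -39.2 226.4  34.8] F [-0.4  0.4  0.8] gap 51.7 t 35.7
at [466.6 -39.2 226.4  34.8] F [-0.4  0.4  0.8] gap 51.7 t 35.7
  dx 84 dy -62 dz 26 spin -2
 -> [500.2  59.7 200.4  36.8]
  dx 65 dy -8 dz 70 spin -3
 -> [547.4 105.  130.4  39.8]
  dx -1 dy 0 dz 66 spin -0
 -> [546.6 104.4  64.4  39.8]
```

View pics/w12.png

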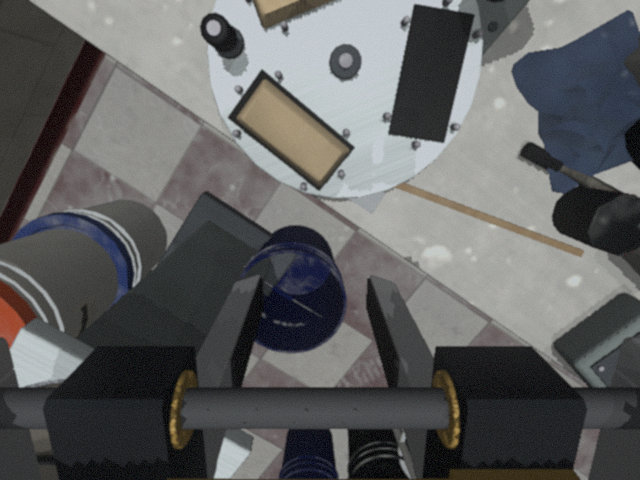

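The bars are still on their pads at (291,131) and (290,8), and the knob is down at (218,35). Back to the knob.

>>> {"op": "jog_arm", "data": {"commands": [{"dx":25,"dy":-20,"dz":5,"spin":0},{"dx":55,"dy":-40,"dz":15,"spin":-1},{"dx":84,"dy":-62,"dz":26,"spin":-2},{"dx":84,"dy":-62,"dz":26,"spin":-2},{"dx":84,"dy":-62,"dz":26,"spin":-2}]}}

```text
time: 36.1
eef_pos: [0.5, 0.0622, 0.1997]
tcp_rot: [[0.798, 0.603, -0.001], [0.603, -0.798, 0.001], [-0.001, -0.001, -1.0]]
contact_force: [-0.2, -0.5, -0.3]
finger_gap: 0.0516
grip_force: 0.0
```

>>> {"op": "jog_arm", "data": {"commands": [{"dx":30,"dy":-4,"dz":10,"spin":-1},{"dx":65,"dy":-8,"dz":30,"spin":-3},{"dx":65,"dy":-8,"dz":55,"spin":-3},{"dx":65,"dy":-8,"dz":70,"spin":-3},{"dx":65,"dy":-8,"dz":70,"spin":-3}]}}

```text
time: 36.52
eef_pos: [0.5456, 0.1046, 0.1275]
tcp_rot: [[0.768, 0.641, -0.005], [0.641, -0.768, -0.001], [-0.004, -0.002, -1.0]]
contact_force: [0.1, -0.1, 0.6]
finger_gap: 0.0519
grip_force: 0.0
```

>>> {"op": "jog_arm", "data": {"commands": [{"dx":0,"dy":0,"dz":0,"spin":0},{"dx":0,"dy":0,"dz":0,"spin":0},{"dx":0,"dy":0,"dz":0,"spin":0}]}}

```text
time: 36.77
eef_pos: [0.5479, 0.1057, 0.132]
tcp_rot: [[0.768, 0.641, 0.002], [0.641, -0.768, 0.0], [0.002, 0.001, -1.0]]
contact_force: [-0.0, -0.4, 0.2]
finger_gap: 0.0518
grip_force: 0.0
```

Run:
```python
from h import *
plan([(547.2,104.5,64,40)])
```

```text
at [547.9 105.7 132.   39.9] F [-0.  -0.4  0.2] gap 51.8 t 36.8
  dx -1 dy 1 dz 68 spin -0
 -> [547.8 104.3  64.   39.9]
```

>>> {"op": "jog_arm", "data": {"commands": [{"dx":-1,"dy":0.5,"dz":20,"spin":0},{"dx":-1,"dy":0.5,"dz":40,"spin":0},{"dx":-1,"dy":0.5,"dz":60,"spin":0},{"dx":-1,"dy":0.5,"dz":67,"spin":0},{"dx":-1,"dy":0.5,"dz":67,"spin":0}]}}

```text
time: 37.18
eef_pos: [0.5462, 0.1049, 0.063]
tcp_rot: [[0.767, 0.642, -0.001], [0.642, -0.767, -0.0], [-0.001, -0.001, -1.0]]
contact_force: [0.2, -0.5, 0.1]
finger_gap: 0.0519
grip_force: 0.0
```

>>> {"op": "jog_arm", "data": {"commands": [{"dx":0,"dy":0,"dz":0,"spin":0},{"dx":0,"dy":0,"dz":0,"spin":0},{"dx":0,"dy":0,"dz":0,"spin":0},{"dx":0,"dy":0,"dz":0,"spin":0},{"dx":0,"dy":0,"dz":0,"spin":0}], "hand": -0.8, "grip_force": 30}}

```text
time: 37.6
eef_pos: [0.547, 0.1054, 0.0642]
tcp_rot: [[0.767, 0.642, 0.001], [0.642, -0.767, 0.0], [0.001, 0.001, -1.0]]
contact_force: [1.7, -2.1, 0.6]
finger_gap: 0.0217
grip_force: 4.3
```

>>> {"op": "jog_arm", "data": {"commands": [{"dx":0,"dy":0,"dz":-5,"spin":0},{"dx":0,"dy":0,"dz":-10,"spin":0},{"dx":0,"dy":0,"dz":-14,"spin":0},{"dx":0,"dy":0,"dz":-14,"spin":0},{"dx":0,"dy":0,"dz":-14,"spin":0}]}}

```text
time: 38.02
eef_pos: [0.5468, 0.1052, 0.0778]
tcp_rot: [[0.767, 0.642, 0.0], [0.642, -0.767, 0.0], [0.0, 0.0, -1.0]]
contact_force: [1.0, -1.5, -5.0]
finger_gap: 0.0216
grip_force: 30.0
```

```bash
python3 arc.py
python3 - <<'E'
from h import *
from station import manip
o=manip.get_obs();R=o["tcp_rot"];c=np.array([591,15.]);k=o["eef_pos"][:2]*1000;r=k-c
X=R[:2,0];Y=R[:2,1]
for a in(1,4,9,14,19,24):
    t=np.radians(a);q=c+100*np.array([[np.cos(t),-np.sin(t)],[np.sin(t),np.cos(t)]])@(r/np.hypot(*r))
    d=q-k;print(a,(d@X).round(1),(d@Y).round(1),"spin",-a)
E
```

```text
r 100.4 ang 116.1 z 0.0778 psi 39.9 F [ 1.  -1.5 -5. ] gap 0.021584067259068317 29.9989253282547 q7 [  1.  24. -23. 113.  13.  46. -79.]
1 -1.8 0.0 spin -1
4 -6.9 -1.0 spin -4
9 -15.6 -2.1 spin -9
14 -24.3 -2.5 spin -14
19 -33.0 -2.1 spin -19
24 -41.7 -0.9 spin -24
```

>>> {"op": "jog_arm", "data": {"commands": [{"dx":-7,"dy":-0.7,"dz":0,"spin":-4},{"dx":-15.6,"dy":-1.7,"dz":0,"spin":-9},{"dx":-24.3,"dy":-2.1,"dz":0,"spin":-14},{"dx":-33,"dy":-1.7,"dz":0,"spin":-19},{"dx":-41.7,"dy":-0.5,"dz":0,"spin":-24}]}}

```text
time: 38.43
eef_pos: [0.5137, 0.0793, 0.0773]
tcp_rot: [[0.435, 0.9, -0.0], [0.9, -0.435, 0.001], [0.0, -0.001, -1.0]]
contact_force: [-0.2, 1.9, -5.8]
finger_gap: 0.0214
grip_force: 30.0
```

>>> {"op": "jog_arm", "data": {"commands": [{"dx":-7,"dy":-0.7,"dz":0,"spin":-4},{"dx":-15.6,"dy":-1.7,"dz":0,"spin":-9},{"dx":-24.3,"dy":-2.1,"dz":0,"spin":-14},{"dx":-33,"dy":-1.7,"dz":0,"spin":-19},{"dx":-41.7,"dy":-0.5,"dz":0,"spin":-24}]}}

```text
time: 38.85
eef_pos: [0.4942, 0.0421, 0.0771]
tcp_rot: [[0.031, 1.0, -0.002], [1.0, -0.031, 0.0], [0.0, -0.002, -1.0]]
contact_force: [-2.2, 2.6, -5.3]
finger_gap: 0.0213
grip_force: 30.0
```

```bash
python3 arc.py
```

```text
r 100.5 ang 164.4 z 0.0771 psi 88.2 F [-2.2  2.6 -5.3] gap 0.021331608898878206 29.99900311231613 q7 [ 17.  21. -34. 120.  16.  44. -29.]
```

>>> {"op": "jog_arm", "data": {"commands": [{"dx":-7,"dy":-0.7,"dz":0,"spin":-4},{"dx":-15.6,"dy":-1.7,"dz":0,"spin":-9},{"dx":-24.3,"dy":-2.1,"dz":0,"spin":-14},{"dx":-33,"dy":-1.7,"dz":0,"spin":-19},{"dx":-41.7,"dy":-0.5,"dz":0,"spin":-24}]}}

```text
time: 39.27
eef_pos: [0.4917, 0.0, 0.0768]
tcp_rot: [[-0.378, 0.926, -0.003], [0.926, 0.378, 0.0], [0.001, -0.003, -1.0]]
contact_force: [-5.7, 1.7, -5.7]
finger_gap: 0.0214
grip_force: 30.0
```

>>> {"op": "jog_arm", "data": {"commands": [{"dx":-7,"dy":-0.7,"dz":0,"spin":-4},{"dx":-15.6,"dy":-1.7,"dz":0,"spin":-9},{"dx":-24.3,"dy":-2.1,"dz":0,"spin":-14},{"dx":-33,"dy":-1.7,"dz":0,"spin":-19},{"dx":-41.7,"dy":-0.5,"dz":0,"spin":-24}]}}

```text
time: 39.68
eef_pos: [0.5066, -0.0394, 0.0767]
tcp_rot: [[-0.722, 0.692, -0.004], [0.692, 0.722, -0.0], [0.003, -0.003, -1.0]]
contact_force: [-7.0, -0.9, -5.2]
finger_gap: 0.0213
grip_force: 30.0
```

>>> {"op": "jog_arm", "data": {"commands": [{"dx":-7,"dy":-0.7,"dz":0,"spin":-4},{"dx":-15.6,"dy":-1.7,"dz":0,"spin":-9},{"dx":-24.3,"dy":-2.1,"dz":0,"spin":-14},{"dx":-33,"dy":-1.7,"dz":0,"spin":-19},{"dx":-40,"dy":-0.7,"dz":0,"spin":-23}]}}

```text
time: 40.1
eef_pos: [0.5353, -0.0683, 0.0766]
tcp_rot: [[-0.935, 0.356, -0.004], [0.356, 0.935, -0.001], [0.003, -0.002, -1.0]]
contact_force: [-8.6, -3.5, -6.0]
finger_gap: 0.0214
grip_force: 30.0
```

>>> {"op": "jog_arm", "data": {"commands": [{"dx":0,"dy":0,"dz":0,"spin":0},{"dx":0,"dy":0,"dz":0,"spin":0},{"dx":0,"dy":0,"dz":0,"spin":0}]}}

```text
time: 40.35
eef_pos: [0.535, -0.068, 0.0765]
tcp_rot: [[-0.933, 0.36, -0.004], [0.36, 0.933, -0.001], [0.003, -0.002, -1.0]]
contact_force: [-6.7, -4.4, -4.3]
finger_gap: 0.0214
grip_force: 30.0
```

```bash
python3 arc.py
```

```text
r 100.1 ang 236.0 z 0.0765 psi 158.9 F [-6.7 -4.4 -4.3] gap 0.021431002381147084 29.998792111873627 q7 [ 38.  28. -46. 114.  26.  50.  46.]
```

>>> {"op": "jog_arm", "data": {"commands": [{"dx":-0.7,"dy":-0.6,"dz":0,"spin":0},{"dx":-0.7,"dy":-0.6,"dz":3,"spin":0},{"dx":-0.7,"dy":-0.6,"dz":6,"spin":0},{"dx":-0.7,"dy":-0.6,"dz":9,"spin":0},{"dx":-0.7,"dy":-0.6,"dz":12,"spin":0}]}}

```text
time: 40.77
eef_pos: [0.5357, -0.0684, 0.0646]
tcp_rot: [[-0.933, 0.36, -0.003], [0.36, 0.933, -0.001], [0.003, -0.002, -1.0]]
contact_force: [-6.3, -2.4, -3.4]
finger_gap: 0.0213
grip_force: 30.0
```

>>> {"op": "jog_arm", "data": {"commands": [{"dx":0,"dy":0,"dz":0,"spin":0},{"dx":0,"dy":0,"dz":0,"spin":0},{"dx":0,"dy":0,"dz":0,"spin":0}]}}

```text
time: 41.02
eef_pos: [0.5356, -0.0684, 0.0647]
tcp_rot: [[-0.933, 0.36, -0.003], [0.36, 0.933, -0.001], [0.003, -0.002, -1.0]]
contact_force: [-6.7, -2.8, -3.5]
finger_gap: 0.0215
grip_force: 30.0
```

```bash
python3 arc.py
```

```text
r 100.2 ang 236.4 z 0.0647 psi 158.9 F [-6.7 -2.8 -3.5] gap 0.021542501247515364 29.999063909053802 q7 [ 37.  29. -46. 114.  27.  49.  45.]
```

>>> {"op": "jog_arm", "data": {"commands": [{"dx":0,"dy":0,"dz":0,"spin":0},{"dx":0,"dy":0,"dz":0,"spin":0},{"dx":0,"dy":0,"dz":0,"spin":0},{"dx":0,"dy":0,"dz":0,"spin":0},{"dx":0,"dy":0,"dz":0,"spin":0}], "hand": 0.1}}

```text
time: 41.43
eef_pos: [0.5377, -0.0678, 0.0657]
tcp_rot: [[-0.933, 0.359, 0.0], [0.359, 0.933, 0.0], [-0.0, 0.0, -1.0]]
contact_force: [0.4, -0.1, -0.0]
finger_gap: 0.0503
grip_force: 0.0
```

>>> {"op": "jog_arm", "data": {"commands": [{"dx":0,"dy":0,"dz":-25,"spin":0},{"dx":0,"dy":0,"dz":-60,"spin":0},{"dx":0,"dy":0,"dz":-100,"spin":0},{"dx":0,"dy":0,"dz":-140,"spin":0},{"dx":0,"dy":0,"dz":-160,"spin":0}]}}

```text
time: 41.85
eef_pos: [0.5388, -0.0674, 0.23]
tcp_rot: [[-0.933, 0.359, 0.004], [0.359, 0.933, -0.001], [-0.004, 0.001, -1.0]]
contact_force: [0.6, -0.7, 0.4]
finger_gap: 0.0518
grip_force: 0.0
```

Run:
```python
from h import *
plan([(540,-165,240,120),(525,-205,240,92)])
```

```text
at [538.8 -67.4 230.  159. ] F [ 0.6 -0.7  0.4] gap 51.8 t 41.9
  dx -18 dy -45 dz -5 spin 19
  dx -32 dy -37 dz -5 spin 20
 -> [ 540.1 -164.8  240.   120. ]
  dx -27 dy -33 dz -0 spin 28
 -> [ 525.  -204.6  240.    92. ]
```

>>> {"op": "jog_arm", "data": {"commands": [{"dx":-6,"dy":-15,"dz":-5,"spin":5},{"dx":-12,"dy":-30,"dz":-5,"spin":11},{"dx":-18,"dy":-45,"dz":-5,"spin":17},{"dx":-18,"dy":-45,"dz":-5,"spin":19},{"dx":-18,"dy":-45,"dz":-5,"spin":19}]}}

```text
time: 42.27
eef_pos: [0.538, -0.1172, 0.2306]
tcp_rot: [[-0.763, 0.646, 0.0], [0.646, 0.763, -0.0], [-0.0, -0.0, -1.0]]
contact_force: [-0.2, 0.0, 0.1]
finger_gap: 0.0515
grip_force: 0.0
```

>>> {"op": "jog_arm", "data": {"commands": [{"dx":-10,"dy":-12,"dz":-5,"spin":6},{"dx":-20,"dy":-24,"dz":-5,"spin":13},{"dx":-32,"dy":-37,"dz":-5,"spin":20},{"dx":-32,"dy":-37,"dz":-5,"spin":20},{"dx":-32,"dy":-37,"dz":-5,"spin":20}]}}

```text
time: 42.68
eef_pos: [0.5387, -0.1652, 0.2354]
tcp_rot: [[-0.501, 0.865, -0.0], [0.865, 0.501, 0.0], [0.0, 0.0, -1.0]]
contact_force: [0.1, -0.1, 0.6]
finger_gap: 0.0517
grip_force: 0.0
```

>>> {"op": "jog_arm", "data": {"commands": [{"dx":-9,"dy":-11,"dz":0,"spin":7},{"dx":-18,"dy":-22,"dz":0,"spin":14},{"dx":-27,"dy":-33,"dz":0,"spin":21},{"dx":-27,"dy":-33,"dz":0,"spin":28},{"dx":-27,"dy":-33,"dz":0,"spin":28}]}}

```text
time: 43.1
eef_pos: [0.5236, -0.2045, 0.2356]
tcp_rot: [[-0.031, 1.0, 0.0], [1.0, 0.031, 0.0], [0.0, 0.0, -1.0]]
contact_force: [0.1, 0.6, 0.7]
finger_gap: 0.0516
grip_force: 0.0
```

>>> {"op": "jog_arm", "data": {"commands": [{"dx":0,"dy":0,"dz":0,"spin":0},{"dx":0,"dy":0,"dz":0,"spin":0},{"dx":0,"dy":0,"dz":0,"spin":0},{"dx":0,"dy":0,"dz":0,"spin":0}]}}

```text
time: 43.43
eef_pos: [0.5237, -0.2046, 0.2355]
tcp_rot: [[-0.037, 0.999, 0.0], [0.999, 0.037, 0.0], [0.0, 0.0, -1.0]]
contact_force: [0.2, 0.1, 0.4]
finger_gap: 0.0516
grip_force: 0.0
```

```bash
python3 chk.py w13 .5355 -.068
```

```text
bar [347. 191.] [ 555.9 -190.   194.9    7.2  -75.5]
bar [440.  41.] [625.3 -52.2  96.1  41.7  27. ]
knob 717 top z [0.0947 0.0965] [536.5 -69.1  20.6  20.5  45.9]
at [ 523.7 -204.8  235.5   92.1] F [0.5 0.6 0.3] gap 51.9 t 43.5
```

View pics/w13.png

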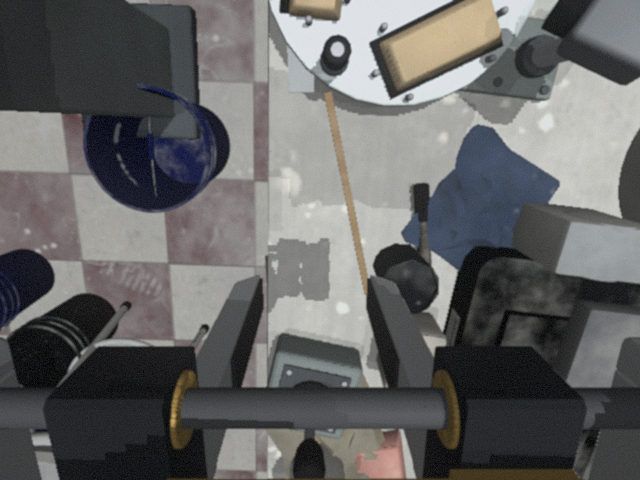

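The table is back, with the knob at (336,53) fully down and bar 2 on its pad at (437,45). Last check of bar 1 with the top camera before handing in.

Run:
```python
from h import *
from station import manip
o,f=snap(manip,"top","t3")
hsv=cv2.cvtColor(f["pixels"],cv2.COLOR_BGR2HSV).astype(int)
roi=np.zeros((480,640),bool);roi[195:295,155:560]=1
m=(abs(hsv[...,0]-20)<8)&(hsv[...,1]>45)&(hsv[...,2]>110)&roi
for c in blobs(m,60): print("bar",c.mean(0).round(),rect(ray(f,c,.055)))
cv2.imwrite("pics/t3c.png",cv2.resize(f["pixels"][190:310,150:550],None,fx=2,fy=2,interpolation=cv2.INTER_CUBIC))
```

```text
bar [321. 293.] [443.  -18.8 120.   13.8  85. ]
bar [500. 279.] [ 437.8 -502.5   99.    19.   -87.2]
bar [307. 267.] [516.1  12.1  92.6  42.7  85. ]
bar [367. 256.] [ 532.9 -154.2  130.9    9.1  -75.7]
bar [518. 250.] [ 520.1 -574.5   85.6   50.   -80.9]
bar [485. 245.] [ 530.7 -484.3  141.5   96.6   11.8]
bar [327. 229.] [621.4 -52.   97.2  44.1  27.5]
```

View pics/t3c.png

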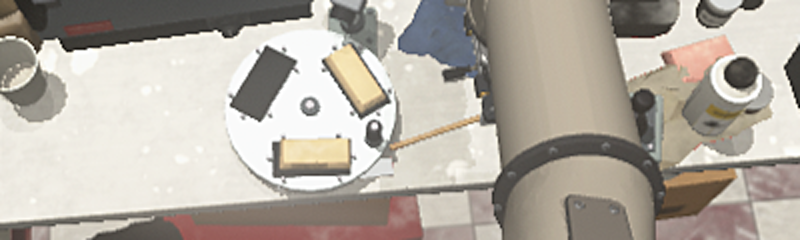

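Bar 1 looks a little off-centre along pad A. I'll check it from nearer.

>>> {"op": "jog_arm", "data": {"commands": [{"dx":35,"dy":0,"dz":0,"spin":0},{"dx":70,"dy":0,"dz":0,"spin":0},{"dx":105,"dy":0,"dz":0,"spin":0},{"dx":120,"dy":0,"dz":0,"spin":0},{"dx":120,"dy":0,"dz":0,"spin":0}]}}

```text
time: 43.95
eef_pos: [0.5196, -0.0811, 0.236]
tcp_rot: [[-0.04, 0.999, 0.001], [0.999, 0.04, 0.0], [0.0, 0.001, -1.0]]
contact_force: [-0.2, -0.3, 0.1]
finger_gap: 0.0516
grip_force: 0.0
```

>>> {"op": "jog_arm", "data": {"commands": [{"dx":0,"dy":0,"dz":0,"spin":0},{"dx":0,"dy":0,"dz":0,"spin":0},{"dx":0,"dy":0,"dz":0,"spin":0},{"dx":0,"dy":0,"dz":0,"spin":0}]}}

```text
time: 44.28
eef_pos: [0.5195, -0.0863, 0.2353]
tcp_rot: [[-0.032, 0.999, -0.0], [0.999, 0.032, 0.0], [0.0, -0.0, -1.0]]
contact_force: [-0.2, 0.2, 0.1]
finger_gap: 0.0517
grip_force: 0.0
```

```bash
python3 chk.py w14 .5355 -.068
python3 - <<'E'
from h import *
from station import manip
o=manip.get_obs();f=manip.grab_frame("wrist");T=wristT(o,f)
z=f["range_z"];v,u=np.mgrid[0:480,0:640];d=np.stack([(u-f["cx"])/f["fx"]*z,(v-f["cy"])/f["fy"]*z,z],-1)@T[:3,:3].T+T[:3,3]
hsv=cv2.cvtColor(f["pixels"],cv2.COLOR_BGR2HSV).astype(int)
for n,c,a in(("A",(.5162,.0208),85.6),("C",(.623,-.0528),25.6)):
    t=np.radians(a);l=(d[...,:2]-c)@np.array([np.cos(t),np.sin(t)]);w=(d[...,:2]-c)@np.array([-np.sin(t),np.cos(t)])
    s=(z>0)&(abs(l)<.06)&(abs(w)<.03)
    top=s&(d[...,2]>.054)&(d[...,2]<.075)
    q=np.c_[l[top],w[top],d[...,2][top]]*1000
    A=np.c_[q[:,:2],np.ones(len(q))];fit=np.linalg.lstsq(A,q[:,2],rcond=None)[0]
    print(n,len(q),"along",np.percentile(q[:,0],[1,99]).round(1),"across",np.percentile(q[:,1],[1,99]).round(1),"plane",fit.round(4))
f2=f["pixels"];cv2.imwrite("pics/w14c.png",f2[0:300])
E
```

```text
bar [430. 177.] [625.  -49.5  93.6  42.9  27. ]
bar [320. 100.] [521.5  12.8  93.5  41.9  86.2]
knob 531 top z [0.0946 0.0963] [536.3 -68.2  20.5  20.5  38.1]
at [519.5 -86.2 235.4  91.9] F [-0.   1.  -0.9] gap 51.8 t 44.3
A 4649 along [-53.   35.5] across [-23.5  13.1] plane [-3.00000e-04 -6.00000e-04  5.89891e+01]
C 3944 along [-40.2  47.6] across [-17.9  18.1] plane [ 3.10000e-03 -3.34000e-02  5.89214e+01]
```

Run:
```python
from h import *
from station import manip
o=manip.get_obs();f=manip.grab_frame("wrist");T=wristT(o,f)
hsv=cv2.cvtColor(f["pixels"],cv2.COLOR_BGR2HSV).astype(int)
P=ray(f,np.stack(np.meshgrid(np.arange(640),np.arange(480)),-1).reshape(-1,2),.043,T)[:,:2].reshape(480,640,2)
for n,c,a,zb in(("A",(.5162,.0208),85.6,0),("C",(.623,-.0528),25.6,0)):
    t=np.radians(a);l=(P-c)@np.array([np.cos(t),np.sin(t)]);w=(P-c)@np.array([-np.sin(t),np.cos(t)])
    s=(abs(l)<.066)&(abs(w)<.032)
    white=(hsv[...,2]>150)&(hsv[...,1]<40)
    sand=(abs(hsv[...,0]-20)<8)&(hsv[...,1]>45)&(hsv[...,2]>90)
    dark=(hsv[...,2]<90)
    m=cv2.morphologyEx(((dark|sand)&s).astype(np.uint8),cv2.MORPH_OPEN,np.ones((7,7)))
    b=max(blobs(m>0,500),key=len);print(n,"pad outline",rect(P[b[:,1],b[:,0]]))
    # profile along / across at the middle
    for nm,q,o_,R in(("along",l,w,range(-64,66,2)),("across",w,l,range(-32,34,2))):
        st=""
        for x in R:
            k=(abs(q*1000-x)<1)&(abs(o_-.012 if nm=="along" else o_)<.004)
            st+= "S" if sand[k].mean()>.5 else "d" if dark[k].mean()>.5 else "."
        print(" ",nm,R[0],st)
```

```text
A pad outline [517.4  17.6 107.3  53.5  87.1]
  along -64 ....dSSSSSSSSSSSSSSSSSSSSSSSSSSSSSSSSSSSSSSSSSSSSSSSSddddd.......
  across -32 ...SSSSSSSSSSSSSSSSSSSSdddddd....
C pad outline [624.7 -52.6 104.9  53.7  26.4]
  along -64 .......dddd.SSSSSSSSSSSSSSSSSSSSSSSSSSSSSSSSSSSSSSSSSSSSSSS......
  across -32 ....dSSSSSSSSSSSSSSSSSSSSSSdd....
```

Bar 1 lies flat, with its top at 59.0 mm and no tilt. It is about 5 mm off the pad centre, which is within the pin play. Bar 2 is also flat on its pad, the plunger is home and the gripper is clear, so I'll hand in.

```bash
python3 -c "
from station import manip
print(manip.hand_in())"
```

```text
the job is handed in; nothing more can be done
None
```

I handed the job in at about 44 s: both bars present (the third was absent) lie flat on their pads, the jog stick was held over to the left and then the right, and the table is back at loading with the plunger home; one bar sits about 5 mm off centre, within the pin play, and the hand-in returned no verdict.

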